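Open the weld controller's touch-latch flap and dial in programme 4-1

TASK

The grey weld controller on the bench has a yellow flap in its top, held by a push-to-open catch: press the flap down at the black dot until the catch lets go and it pops ajar, then swing it right over until it rests open by itself. Set the orange thumbwheel to 4 and the blue thumbwheel to 1, and let go, leaving the flap open. Do not disturb the tin and the magnet on the controller, or the steel angle piece and the brush beside it.

Things in the scene. Friction and masses are not known exactly. Their poses are not given: they have to be found in the camera images.
- box: grey fixed controller, 280 (x) x 400 (y) x 120 mm high. Origin at bench level under the centre of the opening in its flat top (deck, 120 mm up); z up, x away from the robot at low yaw. The opening (+-100 mm in x, +-80 in y) is a recess 60 mm deep, shut by the yellow flap: hinge on its +y side, free edge on -y. Beyond the free edge the deck is bare for 120 mm but for a tin in its far corner
- hatch (a joint): angle (rad) of the yellow flap, 197 x 157 x 6 mm, 0.2 kg: 0 shut (flush with the deck), -0.08 pressed in to its stop, grows as the free edge rises; about 0.36 when popped ajar (edge some 55 mm above the deck), 1.95 open at its stop, leaning outwards. It lifts easily; let go below 1.57 (upright) it falls back to ajar, beyond that it falls open and stays
- kicker (a joint): height (m) of the catch's sprung steel plunger, 10 mm thick, under the flap at box x 84, y -40 mm: 0 caught, about 0.045 when it has popped up; its top then stands 39 mm above the deck if the flap is open; it may be left so
- hatch_press (a point): on the flap's upper face, centre of the black dot (28 mm across), 20 mm in from the free edge; moves with the flap. Pressing here slowly 4 to 9 mm down (3 to 6 N, with a brief bump at first touch; hard stop at 11 mm) frees the catch; when the finger is lifted away the spring raises the flap ajar. The catch does not take hold again in this job
- hatch_edge (a point): middle of the flap's free edge, half-way through its thickness (moves with the flap)
- hatch_hinge (a point): fixed point on the flap's hinge axis (box x 0, y 80 mm, 122 mm up), its frame parallel to the box's; the axis runs along the box's x. The flap's upper face passes 2 mm below the axis, and its free edge is 158 mm from it
- wheel_left (a joint): angle (rad) of the thumbwheel nearer the hinge, with an orange thumb bar: 0 leaning 0.7 rad to the box's -x, 0.7 upright, 1.4 leaning 0.7 to +x. Digits 0 to 5 every 0.28 rad (4 is 1.12), shown by ticks on the black scale on its +y side: 0 red at the -x end, then white with one more yellow pip each. Stops at 0 and 1.4; no clicks, friction holds it (1.5 N at the bar)
- wheel_right (a joint): same for the other thumbwheel, 50 mm to the -y side, with a blue bar: 1 is 0.28
- left_bar (a point): centre of the orange thumb bar, a round bar 12 mm thick, 20 mm long along the box's y, on a stem 6 mm thick; it moves on an arc of 45 mm radius about the wheel's axis, 25 to 36 mm below the deck and 24 to 35 mm above the recess floor; it can be gripped from above across the box's x at any angle
- right_bar (a point): centre of the blue thumb bar, same form
- left_axis (a point): fixed point on the orange wheel's axis, below its bar (box x 0, y 20 mm, 50 mm up), the axis runs along the box's y; the grey wheel is 56 mm across and 12 mm wide
- right_axis (a point): the same on the blue wheel's axis (box x 0, y -30 mm, 50 mm up)
- tip_tin: brass tin, 38 mm across, 45 mm tall, on the far -y corner of the controller's deck; leave alone; origin under its centre
- magnet: red and steel magnet block, 36 x 38 x 18 mm, on the far +y corner of the controller's deck; leave alone; origin under its centre
- coupon: steel angle piece 100 x 40 x 40 mm on the bench beside the controller's +y side; leave alone; origin under its centre
- wire_brush: brush lying on the bench beside the controller's -y side; leave alone

How it is judged:
By the outcome, as a careful person would: the job done as asked, in the order asked, and still so for the second after the job is handed in, with the robot touching nothing.
It also fails if it takes over 64 s, if anything falls off the work surface, if the arm or the gripper's body presses on something with over 40 N, if the wrist force passes 120 N, or if a joint passes its speed limit or range.

ROBOT

A 6-joint arm with a two-finger parallel gripper is mounted at the origin on the work surface. World frame = base frame: x ahead of the robot, y to its left, z up, the work surface at z = 0. Lengths are in mm, angles in rad, forces in N, time in s.
With the tool pointing down it reaches from about 300 to 875 mm from the base axis. Payload 4.2 kg.
Tool frame: the origin (TCP) lies midway between the tips of the shut fingers; the grasp point (between the pads) lies 19 mm behind it (bot.grasp_offset is the distance from the TCP to the grasp point, in mm); z points along the fingers, y is the direction in which the jaws open and shut (so a half turn about z gives the same grasp; the last joint's range is limited). The gripper opens to 85 mm and grips with 20 to 120 N. Pads are 22 mm wide; open, the fingers measure 114 mm over their backs; the gripper's body (76 mm by 85 mm) begins 54 mm behind the grasp point. The pads swing forward as they close: fully open they stand 13 mm farther back than shut.
Start: joints at [-1.135, 0.32, 1.565, -0, 1.257, -0.02], TCP at [253.11, -516.313, 206.938] pointing down, gripper open.
Joint ranges: [-3.11, 3.11], [-0.84, 2.01], [0.21, 2.61], [-1.34, 4.49], [0.05, 2.63], [-2.56, 2.56]. Speed limits (rad/s): [2.57, 2.57, 3.14, 3.14, 3.14, 3.14].

INTERFACE

Orientations are given as a unit quaternion [x, y, z, w].
In Python, from workcell import bot, cams gives the robot as it stands.
- The arm moves only by the tool carry_out, never from a script. Its argument "increments" is a list of rows, each an object of numbers: "tx", "ty", "tz": the shift along the world's x, y, z in mm; "ax", "ay", "az": the turn, a rotation vector about the world's x, y, z in rad; "claw": the opening, from 0 (shut) to 1 (fully open). In form: [{"tx": .., "ty": .., "tz": .., "ax": .., "ay": .., "az": .., "claw": ..}, ...]. A call has 1 to 5 rows; each row shifts and turns the pose as measured when the row begins; what a row does not reach is not made up. A row lasts 1/12 s, in which the tool goes at most 41.7 mm and 7.16 degrees, less where a joint would pass 70% of its speed; a pose out of reach is approached as far as the arm can. A call is refused whole if a number of a shift passes 41.7 or a number of a turn 0.125, either way. A call with a gripper value outside its range is refused whole. The fingers move at their own pace and stop on an object; the grip force is fixed at half the most. Time passes only in rows, so rows that do not move let the fingers close. It gives the time, the measured TCP pose, the force and the opening at its end, in the units of the state.
- bot.get_obs(): the state, without advancing time (a new reading comes with each control period).
- cams.capture(name): name is "side" or "top" or "wrist"; returns (picture, depth): 420x560x3 uint8, red, green, blue; 420x560 float32, mm along the optical axis (not along the pixel's ray), 0 where there is no reading.
- cams.get_calibration(name): a dict with "camera_matrix" (3x3 intrinsics, pixels), "eye" and "rotation" of the camera in the world; the wrist camera has in their place "hand_eye" (4x4, takes a point from camera to tool coordinates, whose origin is the TCP and whose axes are the flange's). Camera axes: x right, y up, looking along -z (the intrinsics and any distortion apply to the point x, -y, -z); pixel columns grow to the right and rows downward; lengths in mm; the calibration is good to about 2 mm. The wrist camera is an equidistant fisheye: a pixel r from the principal point sees the ray r / f radians off the axis. A picture is of the moment at which its call begins: read the wrist's pose just before it. get_calibration takes no time and is no camera call.
- bot.job_done(): hands the job in, once; it reports no verdict.
The state is a dict: "t": time; "joint_pos": joint angles; "qvel": joint speeds; "tau": joint torques, N m; "eef_pos": TCP position; "tool_rot": TCP orientation; "wrist_force": force on the tool from outside, world axes, zero at the start; "moment": the same for the moment, N m; "finger_gap": opening from 0.0 (shut) to 1.0 (fully open).
Only numpy, scipy, OpenCV 4.12 (cv2) and the standard library are available. Lean on these libraries where they do the work, as an engineer would, in place of code of your own. Each camera call takes 0.05 s, during which the arm holds its last target.

## Working session

There is one attempt and no reset: what is moved stays moved. The work goes in short steps, Python scripts to look and compute and a tool call to move; the robot and the scene stay as the last step left them, time stands still between calls to the robot, and variables do not carry over. Pictures are saved under pics/ and viewed, and the job is handed in when it is done.

Besides the shell and the picture viewer there is one more tool, called after "Request:" as name(argument=value, ...), one argument or row to a line, values as JSON. carry_out: Moves the arm, as the interface text tells. Its arguments: {"type":"object","properties":{"increments":{"type":"array","items":{"type":"object","properties":{"tx":{"type":"number"},"ty":{"type":"number"},"tz":{"type":"number"},"ax":{"type":"number"},"ay":{"type":"number"},"az":{"type":"number"},"claw":{"type":"number"}}}}},"required":["increments"]}

```bash
mkdir -p pics; ls; python3 - <<'E'
from workcell import bot,cams
import cv2,numpy as np
for n in("side","top"):
    p,d=cams.capture(n); cv2.imwrite(f"pics/{n}0.png",p[:,:,::-1]); np.savez(f"{n}0.npz",p=p,d=d)
    print(n,cams.get_calibration(n))
print(cams.get_calibration("wrist"))
print(bot.get_obs())
E
```

```text
pics
side {'camera_matrix': array([[389.08205728,   0.        , 276.64181089],
       [  0.        , 389.08205728, 210.20204198],
       [  0.        ,   0.        ,   1.        ]]), 'eye': array([466.06054359, 620.8585039 , 726.13491213]), 'rotation': array([-0.05181211,  0.38189866,  0.91654963, -0.10679747])}
top {'camera_matrix': array([[429.42404403,   0.        , 277.0298988 ],
       [  0.        , 429.42404403, 212.18018789],
       [  0.        ,   0.        ,   1.        ]]), 'eye': array([ 511.83053257,   53.62786008, 1059.4115507 ]), 'rotation': array([ 0.04077828, -0.04589856, -0.69551702,  0.71588165])}
{'camera_matrix': array([[325.1922621 ,   0.        , 281.87943177],
       [  0.        , 325.1922621 , 208.03877416],
       [  0.        ,   0.        ,   1.        ]]), 'hand_eye': array([[ 8.71301972e-04,  9.53193922e-01,  3.02358375e-01,
         7.94557858e+01],
       [ 9.99999495e-01, -6.79177220e-04, -7.40558065e-04,
        -1.33261211e-01],
       [-5.00540526e-04,  3.02358868e-01, -9.53194033e-01,
        -1.67099659e+02],
       [ 0.00000000e+00,  0.00000000e+00,  0.00000000e+00,
         1.00000000e+00]])}
{'t': 0.1, 'joint_pos': array([-1.13501131e+00,  3.20229667e-01,  1.56557073e+00, -1.66207385e-05,
        1.25741954e+00, -1.99659824e-02]), 'qvel': array([ 0.00090782, -0.00160653, -0.00320885, -0.00194113, -0.00031754,
       -0.00057752]), 'tau': array([-1.46094840e-04, -4.16409695e+01, -2.34703928e+01, -3.15956856e-05,
        4.85239900e-03, -1.69113099e-05]), 'eef_pos': array([ 252.88976405, -515.86922449,  206.16008473]), 'tool_rot': array([ 9.74147633e-01,  2.25910881e-01, -1.75681670e-04, -7.94490838e-04]), 'wrist_force': array([ 0.0287478 , -0.21768801, -1.59938601]), 'moment': array([-0.02323052,  0.0080832 ,  0.02789167]), 'finger_gap': 0.9980330365629192}
```

View pics/side0.png

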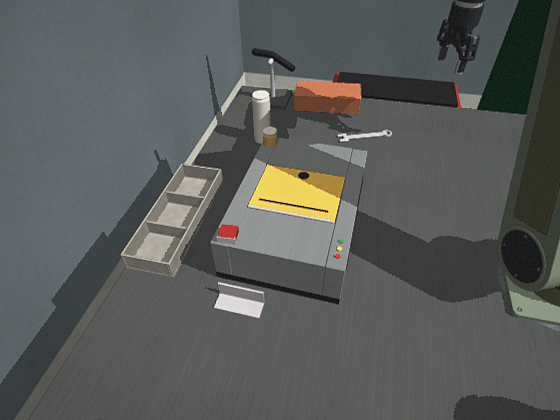

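View pics/top0.png

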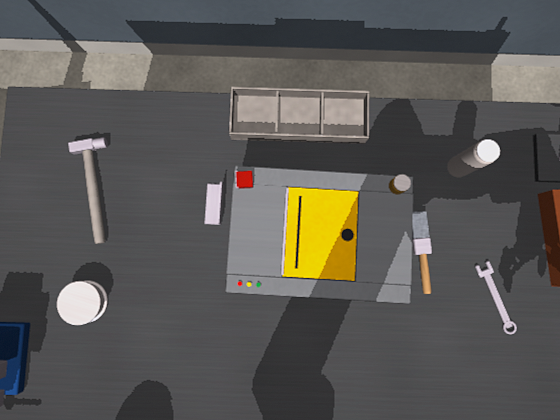

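```bash
cat > h.py <<'E'
import numpy as np,cv2
from scipy.spatial.transform import Rotation as R
from workcell import bot,cams
def ray(n,uv):
    c=cams.get_calibration(n);K=c["camera_matrix"];uv=np.atleast_2d(uv).astype(float)
    d=np.c_[(uv[:,0]-K[0,2])/K[0,0],-(uv[:,1]-K[1,2])/K[1,1],-np.ones(len(uv))]
    return c["eye"],R.from_quat(c["rotation"]).apply(d)
def onz(n,uv,z):
    e,d=ray(n,uv);return e+d*((z-e[2])/d[:,2])[:,None]
def depthpts(n,uv,D):
    e,d=ray(n,uv);uv=np.atleast_2d(uv).astype(int);return e+d*D[uv[:,1],uv[:,0]][:,None]
def proj(n,P):
    c=cams.get_calibration(n);K=c["camera_matrix"]
    q=R.from_quat(c["rotation"]).inv().apply(np.atleast_2d(P)-c["eye"])
    return np.c_[K[0,2]+K[0,0]*q[:,0]/-q[:,2],K[1,2]-K[1,1]*q[:,1]/-q[:,2]]
E
python3 - <<'E'
from h import *
for n in("top","side"):
    z=np.load(n+"0.npz");p=z["p"];D=z["d"]
    h=cv2.cvtColor(p,cv2.COLOR_RGB2HSV)
    m=((h[...,0]>18)&(h[...,0]<34)&(h[...,1]>150)&(h[...,2]>70)).astype(np.uint8)
    m=cv2.morphologyEx(m,cv2.MORPH_OPEN,np.ones((3,3)))
    cs,_=cv2.findContours(m,cv2.RETR_EXTERNAL,cv2.CHAIN_APPROX_NONE);c=max(cs,key=cv2.contourArea)
    hull=cv2.convexHull(c)[:,0]
    P=onz(n,hull,120)[:,:2].astype(np.float32)
    r=cv2.minAreaRect(P);print(n,"rect",r,cv2.boxPoints(r).tolist())
    a=np.zeros_like(m);cv2.drawContours(a,[c],-1,1,-1)
    blk=((p.max(2)<50)&(a>0)).astype(np.uint8)
    k,l,s,ce=cv2.connectedComponentsWithStats(blk)
    for i in range(1,k):
        if s[i,4]>30: print(s[i],ce[i],onz(n,ce[i],120))
    v,u=np.nonzero(m);q=depthpts(n,np.c_[u,v],D);print("z med",np.median(q[:,2]),q[:,2].min(),q[:,2].max())
E
```

```text
top rect ((584.9815673828125, -49.42731475830078), (155.1670684814453, 198.10757446289062), 88.12451171875) [[483.44171142578125, -123.72750091552734], [681.4431762695312, -130.21109008789062], [686.5214233398438, 24.87287139892578], [488.51995849609375, 31.356460571289062]]
[342 229  11  11 101] [346.97029703 234.30693069] [[ 583.3543166  -106.28294984  120.        ]]
z med 119.60888779996401 57.31532895636644 1059.4115507011488
side rect ((584.4985961914062, -49.51536560058594), (149.45352172851562, 198.00511169433594), 87.70130157470703) [[482.5784912109375, -120.21109008789062], [680.42431640625, -128.15289306640625], [686.418701171875, 21.18035888671875], [488.5728759765625, 29.122161865234375]]
z med 119.41228912283816 58.16202264229594 726.1349121264108
```

Request:
carry_out(
  increments=[
    {"tx": 22, "ty": 27, "tz": 5, "az": 0.072, "claw": 0},
    {"tx": 22, "ty": 27, "tz": 5, "az": 0.072, "claw": 0},
    {"tx": 22, "ty": 27, "az": 0.072, "claw": 0},
    {"tx": 22, "ty": 27, "az": 0.072, "claw": 0},
    {"tx": 22, "ty": 27, "az": 0.072, "claw": 0},
  ],
)

```text
$.increments[0]: bad value
```

Request:
carry_out(
  increments=[
    {"tx": 22, "ty": 27, "az": 0.072, "claw": 0},
    {"tx": 22, "ty": 27, "az": 0.072, "claw": 0},
    {"tx": 22, "ty": 27, "az": 0.072, "claw": 0},
    {"tx": 22, "ty": 27, "az": 0.072, "claw": 0},
    {"tx": 22, "ty": 27, "az": 0.072, "claw": 0},
  ],
)

```text
$.increments[0]: bad value
```

Request:
carry_out(
  increments=[
    {"tx": 22, "ty": 27, "tz": 5, "ax": 0, "ay": 0, "az": 0.072, "claw": 0},
    {"tx": 22, "ty": 27, "tz": 5, "ax": 0, "ay": 0, "az": 0.072, "claw": 0},
    {"tx": 22, "ty": 27, "tz": 0, "ax": 0, "ay": 0, "az": 0.072, "claw": 0},
    {"tx": 22, "ty": 27, "tz": 0, "ax": 0, "ay": 0, "az": 0.072, "claw": 0},
    {"tx": 22, "ty": 27, "tz": 0, "ax": 0, "ay": 0, "az": 0.072, "claw": 0},
  ],
)

```text
t: 0.52
eef_pos: [361.1, -380.5, 213.2]
tool_rot: [0.917, 0.398, -0.002, -0.002]
wrist_force: [1.0, -0.7, 0.5]
finger_gap: 0.297
```

Request:
carry_out(
  increments=[
    {"tx": 22, "ty": 27, "tz": 0, "ax": 0, "ay": 0, "az": 0.072, "claw": 0},
    {"tx": 22, "ty": 27, "tz": 0, "ax": 0, "ay": 0, "az": 0.072, "claw": 0},
    {"tx": 22, "ty": 27, "tz": -5, "ax": 0, "ay": 0, "az": 0.072, "claw": 0},
    {"tx": 22, "ty": 27, "tz": -5, "ax": 0, "ay": 0, "az": 0.072, "claw": 0},
    {"tx": 22, "ty": 27, "tz": -5, "ax": 0, "ay": 0, "az": 0.072, "claw": 0},
  ],
)

```text
t: 0.93
eef_pos: [474.7, -237.8, 197.5]
tool_rot: [0.826, 0.563, -0.003, -0.002]
wrist_force: [0.4, -0.8, -0.6]
finger_gap: 0.001
```

Request:
carry_out(
  increments=[
    {"tx": 22, "ty": 27, "tz": -10, "ax": 0, "ay": 0, "az": 0.072, "claw": 0},
    {"tx": 22, "ty": 27, "tz": -10, "ax": 0, "ay": 0, "az": 0.072, "claw": 0},
    {"tx": 22, "ty": 27, "tz": -10, "ax": 0, "ay": 0, "az": 0.072, "claw": 0},
    {"tx": 22, "ty": 27, "tz": -10, "ax": 0, "ay": 0, "az": 0.072, "claw": 0},
    {"tx": 22, "ty": 27, "tz": -10, "ax": 0, "ay": 0, "az": 0.072, "claw": 0},
  ],
)

```text
t: 1.35
eef_pos: [588.7, -94.7, 145.2]
tool_rot: [0.705, 0.709, -0.003, -0.001]
wrist_force: [0.0, 0.1, -0.5]
finger_gap: -0.002
```

```bash
python3 - <<'E'
from h import *
o=bot.get_obs();print(o["eef_pos"],R.from_quat(o["tool_rot"]).as_matrix(),o["wrist_force"],o["finger_gap"],o["t"])
E
```

```text
[588.67899427 -94.66363046 145.19440855] [[-0.00546465  0.99997176 -0.00515938]
 [ 0.99998087  0.0054496  -0.00292631]
 [-0.00289811 -0.00517527 -0.99998241]] [ 0.00447438  0.11223999 -0.49940462] -0.001585092637966925 1.35
```

Request:
carry_out(
  increments=[
    {"tx": -5, "ty": -11, "tz": -8, "ax": 0, "ay": 0, "az": -0.039, "claw": 0},
    {"tx": 0, "ty": 0, "tz": -7, "ax": 0, "ay": 0, "az": 0, "claw": 0},
    {"tx": 0, "ty": 0, "tz": -4, "ax": 0, "ay": 0, "az": 0, "claw": 0},
    {"tx": 0, "ty": 0, "tz": 0, "ax": 0, "ay": 0, "az": 0, "claw": 0},
  ],
)

```text
t: 1.68
eef_pos: [585.7, -98.4, 120.4]
tool_rot: [0.716, 0.699, -0.003, -0.004]
wrist_force: [0.0, -0.0, -0.9]
finger_gap: -0.001
```

Request:
carry_out(
  increments=[
    {"tx": -2, "ty": -8, "tz": 3, "ax": 0, "ay": 0, "az": 0, "claw": 0},
    {"tx": 0, "ty": 0, "tz": 0, "ax": 0, "ay": 0, "az": 0, "claw": 0},
    {"tx": 0, "ty": 0, "tz": 0, "ax": 0, "ay": 0, "az": 0, "claw": 0},
  ],
)

```text
t: 1.93
eef_pos: [582.5, -109.2, 124.4]
tool_rot: [0.717, 0.697, -0.003, -0.004]
wrist_force: [0.3, 0.8, -0.5]
finger_gap: -0.0
```

Request:
carry_out(
  increments=[
    {"tx": 0.5, "ty": 2, "tz": -2, "ax": 0, "ay": 0, "az": 0, "claw": 0},
    {"tx": 0, "ty": 0, "tz": -2, "ax": 0, "ay": 0, "az": 0, "claw": 0},
    {"tx": 0, "ty": 0, "tz": -1, "ax": 0, "ay": 0, "az": 0, "claw": 0},
  ],
)

```text
t: 2.18
eef_pos: [583.4, -109.0, 121.2]
tool_rot: [0.718, 0.696, -0.002, -0.002]
wrist_force: [0.9, 0.4, -0.4]
finger_gap: 0.001
```

Request:
carry_out(
  increments=[
    {"tx": 0, "ty": 0, "tz": -1.5, "ax": 0, "ay": 0, "az": 0, "claw": 0},
    {"tx": 0, "ty": 0, "tz": -1, "ax": 0, "ay": 0, "az": 0, "claw": 0},
  ],
)

```text
t: 2.35
eef_pos: [583.4, -109.1, 118.7]
tool_rot: [0.718, 0.696, -0.002, -0.002]
wrist_force: [-0.3, 1.6, -0.5]
finger_gap: -0.0
```

Request:
carry_out(
  increments=[
    {"tx": 0, "ty": 0, "tz": -1.5, "ax": 0, "ay": 0, "az": 0, "claw": 0},
    {"tx": 0, "ty": 0, "tz": -1, "ax": 0, "ay": 0, "az": 0, "claw": 0},
  ],
)

```text
t: 2.52
eef_pos: [583.4, -108.9, 116.0]
tool_rot: [0.718, 0.696, -0.002, -0.002]
wrist_force: [-0.1, 0.5, -0.5]
finger_gap: 0.001
```

Request:
carry_out(
  increments=[
    {"tx": 0, "ty": 0, "tz": -1.5, "ax": 0, "ay": 0, "az": 0, "claw": 0},
    {"tx": 0, "ty": 0, "tz": -1, "ax": 0, "ay": 0, "az": 0, "claw": 0},
  ],
)

```text
t: 2.68
eef_pos: [583.4, -108.7, 113.0]
tool_rot: [0.718, 0.696, -0.002, -0.002]
wrist_force: [-0.2, 0.9, -0.4]
finger_gap: 0.004
```

```bash
python3 - <<'E'
from h import *
p,d=cams.capture("side"); cv2.imwrite("pics/s1.png",cv2.resize(p[100:340,150:400,::-1],None,fx=2.4,fy=2.4))
o=bot.get_obs();print(o["eef_pos"],o["wrist_force"])
print(proj("side",o["eef_pos"]))
E
```

```text
[ 583.26405535 -108.68192133  112.8426394 ] [-0.73641882 -0.42810188 -0.10021972]
[[303.55248451 176.66204584]]
```

View pics/s1.png

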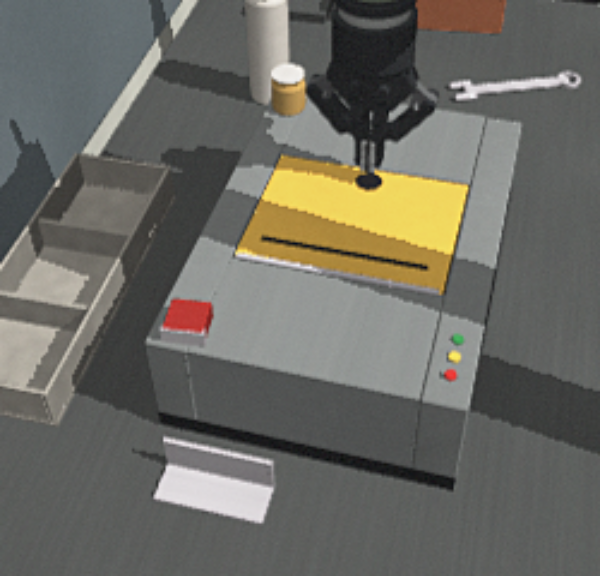

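Request:
carry_out(
  increments=[
    {"tx": 0, "ty": 1, "tz": -1.5, "ax": 0, "ay": 0, "az": 0, "claw": 0},
    {"tx": 0, "ty": 0, "tz": -1, "ax": 0, "ay": 0, "az": 0, "claw": 0},
  ],
)

```text
t: 2.9
eef_pos: [583.3, -107.6, 110.2]
tool_rot: [0.718, 0.696, -0.002, -0.002]
wrist_force: [0.5, -0.6, -0.1]
finger_gap: 0.001
```

Request:
carry_out(
  increments=[
    {"tx": 0, "ty": 0, "tz": -1.2, "ax": 0, "ay": 0, "az": 0, "claw": 0},
    {"tx": 0, "ty": 0, "tz": -0.5, "ax": 0, "ay": 0, "az": 0, "claw": 0},
  ],
)

```text
t: 3.07
eef_pos: [583.3, -107.5, 108.1]
tool_rot: [0.718, 0.697, -0.002, -0.002]
wrist_force: [0.6, 0.5, -0.1]
finger_gap: -0.001
```

```bash
python3 - <<'E'
from h import *
print(bot.get_obs()["eef_pos"],bot.get_obs()["wrist_force"],bot.get_obs()["tau"])
p,d=cams.capture("side"); cv2.imwrite("pics/s2.png",cv2.resize(p[140:210,260:350,::-1],None,fx=8,fy=8,interpolation=cv2.INTER_CUBIC))
for v in range(150,190,2): print(v,[ '%.0f,%.0f,%.0f'%tuple(depthpts("side",[[u,v]],d)[0]) for u in (296,300,304,308)])
E
```

```text
[ 583.31509074 -107.46155696  108.1380558 ] [ 0.57641979  0.46110493 -0.05917931] [ 8.06181139e-03 -4.50517416e+01 -2.11682332e+01 -1.24858347e-03
  1.91814161e-02  4.92202489e-04]
150 ['600,-87,205', '591,-90,205', '602,-210,118', '573,-87,209']
152 ['600,-89,199', '591,-87,201', '600,-199,120', '572,-88,203']
154 ['602,-99,185', '591,-94,191', '598,-190,120', '572,-87,199']
156 ['601,-98,180', '591,-93,186', '582,-91,188', '573,-96,187']
158 ['601,-99,174', '591,-93,180', '582,-94,180', '573,-94,183']
160 ['613,-162,119', '591,-92,175', '581,-91,178', '572,-94,176']
162 ['612,-154,119', '591,-95,167', '582,-97,167', '573,-98,168']
164 ['610,-147,118', '591,-94,162', '581,-93,164', '572,-98,162']
166 ['608,-137,120', '590,-94,156', '581,-93,159', '572,-98,156']
168 ['606,-129,120', '591,-95,149', '581,-94,152', '572,-96,152']
170 ['605,-124,118', '590,-94,144', '581,-94,145', '571,-96,146']
172 ['603,-113,121', '590,-94,138', '580,-94,140', '575,-121,119']
174 ['602,-106,120', '592,-108,120', '583,-111,119', '573,-114,118']
176 ['600,-99,120', '591,-101,120', '581,-103,120', '572,-105,120']
178 ['599,-91,121', '589,-93,120', '580,-96,119', '571,-98,120']
180 ['597,-85,119', '588,-86,120', '579,-89,119', '569,-91,119']
182 ['596,-78,119', '587,-81,118', '577,-83,118', '568,-84,119']
184 ['595,-71,119', '585,-74,118', '576,-74,120', '567,-76,120']
186 ['593,-61,121', '583,-63,122', '575,-68,118', '565,-68,121']
188 ['591,-56,120', '582,-56,121', '573,-60,119', '564,-61,120']
```

View pics/s2.png

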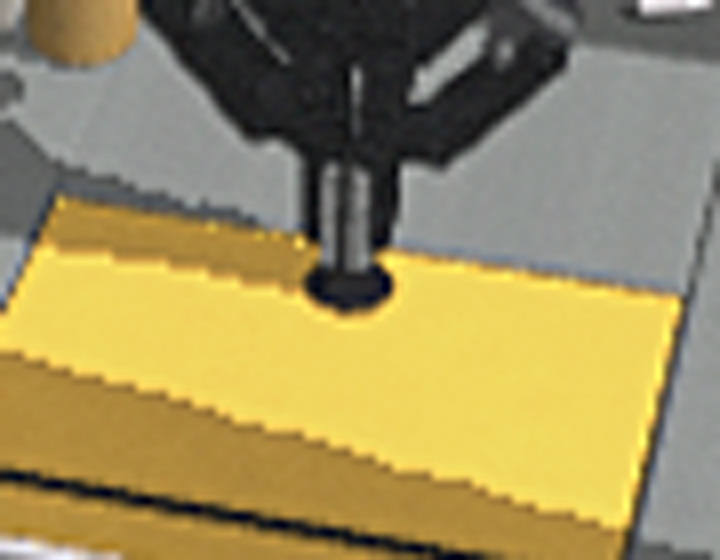

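Request:
carry_out(
  increments=[
    {"tx": 0, "ty": 0, "tz": -2, "ax": 0, "ay": 0, "az": 0, "claw": 0},
    {"tx": 0, "ty": 0, "tz": -1, "ax": 0, "ay": 0, "az": 0, "claw": 0},
  ],
)

```text
t: 3.28
eef_pos: [583.5, -107.5, 105.1]
tool_rot: [0.718, 0.697, -0.002, -0.002]
wrist_force: [-0.6, 0.7, 1.1]
finger_gap: -0.001
```

Request:
carry_out(
  increments=[
    {"tx": 0, "ty": 0, "tz": -2, "ax": 0, "ay": 0, "az": 0, "claw": 0},
    {"tx": 0, "ty": 0, "tz": -1, "ax": 0, "ay": 0, "az": 0, "claw": 0},
  ],
)

```text
t: 3.45
eef_pos: [583.5, -107.5, 101.8]
tool_rot: [0.718, 0.697, -0.002, -0.002]
wrist_force: [-0.1, 0.3, -0.2]
finger_gap: -0.001
```

```bash
python3 - <<'E'
from h import *
print(bot.get_obs()["eef_pos"],bot.get_obs()["wrist_force"])
p,d=cams.capture("side"); cv2.imwrite("pics/s3.png",cv2.resize(p[140:210,260:350,::-1],None,fx=8,fy=8,interpolation=cv2.INTER_CUBIC))
for v in range(166,184,1): print(v,[ '%.0f,%.0f,%.0f'%tuple(depthpts("side",[[u,v]],d)[0]) for u in (296,300,302,304,308)])
E
```

```text
[ 583.51926215 -107.52509205  101.83325798] [-0.13683448  0.31279952 -0.24327755]
166 ['608,-138,119', '590,-93,156', '586,-94,156', '581,-95,157', '572,-100,155']
167 ['608,-134,119', '591,-95,152', '586,-94,154', '581,-95,154', '572,-96,154']
168 ['606,-128,121', '590,-95,149', '586,-94,151', '581,-94,151', '572,-98,150']
169 ['606,-129,117', '590,-94,147', '585,-94,148', '581,-94,149', '572,-99,146']
170 ['605,-121,120', '590,-95,143', '586,-95,144', '580,-92,148', '571,-95,147']
171 ['604,-118,120', '590,-95,140', '585,-93,143', '581,-95,142', '571,-97,142']
172 ['603,-114,119', '590,-95,137', '585,-96,138', '580,-93,140', '571,-99,138']
173 ['602,-109,120', '590,-92,137', '585,-95,135', '580,-93,137', '574,-119,118']
174 ['602,-107,119', '590,-96,130', '585,-95,132', '580,-94,134', '574,-115,118']
175 ['601,-102,120', '590,-95,128', '585,-94,130', '580,-94,131', '572,-108,120']
176 ['601,-100,119', '591,-100,121', '586,-102,120', '582,-104,119', '572,-105,120']
177 ['600,-96,119', '590,-97,120', '585,-97,121', '581,-100,119', '571,-101,120']
178 ['599,-92,119', '589,-92,121', '585,-95,120', '580,-94,121', '570,-98,120']
179 ['598,-89,119', '589,-89,120', '584,-92,119', '579,-92,120', '570,-95,119']
180 ['598,-86,118', '588,-88,118', '583,-88,119', '579,-89,119', '569,-91,119']
181 ['597,-81,119', '587,-83,119', '582,-83,120', '578,-83,121', '569,-89,118']
182 ['596,-78,119', '587,-79,120', '582,-81,119', '577,-83,118', '568,-82,120']
183 ['596,-77,116', '586,-75,120', '581,-76,120', '577,-78,119', '567,-80,120']
```

View pics/s3.png

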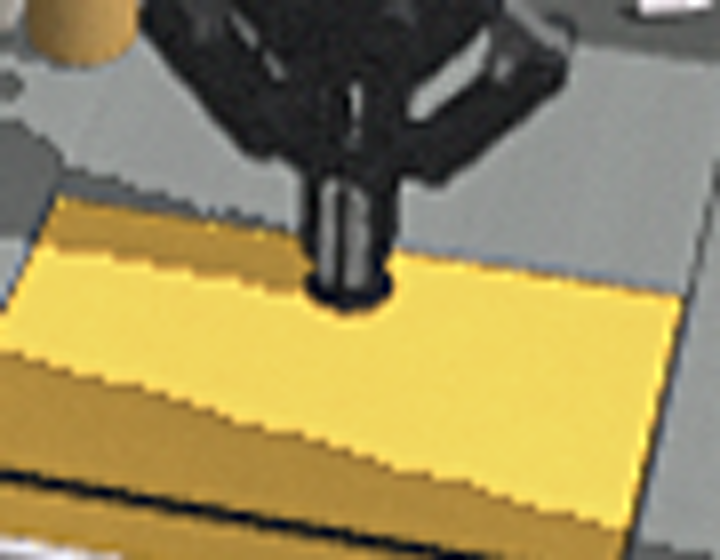

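Request:
carry_out(
  increments=[
    {"tx": 0, "ty": 0, "tz": -2, "ax": 0, "ay": 0, "az": 0, "claw": 0},
    {"tx": 0, "ty": 0, "tz": -1.5, "ax": 0, "ay": 0, "az": 0, "claw": 0},
  ],
)

```text
t: 3.67
eef_pos: [583.6, -107.6, 98.1]
tool_rot: [0.718, 0.696, -0.002, -0.002]
wrist_force: [-0.3, -0.1, -0.2]
finger_gap: 0.001
```

Request:
carry_out(
  increments=[
    {"tx": 0, "ty": 0, "tz": -1.2, "ax": 0, "ay": 0, "az": 0, "claw": 0},
    {"tx": 0, "ty": 0, "tz": -0.8, "ax": 0, "ay": 0, "az": 0, "claw": 0},
  ],
)

```text
t: 3.83
eef_pos: [583.5, -107.6, 95.7]
tool_rot: [0.718, 0.696, -0.002, -0.002]
wrist_force: [0.1, 1.0, 1.0]
finger_gap: 0.001
```

Request:
carry_out(
  increments=[
    {"tx": 0, "ty": 0, "tz": -1.2, "ax": 0, "ay": 0, "az": 0, "claw": 0},
    {"tx": 0, "ty": 0, "tz": -0.8, "ax": 0, "ay": 0, "az": 0, "claw": 0},
  ],
)

```text
t: 4.0
eef_pos: [583.6, -107.6, 94.1]
tool_rot: [0.718, 0.696, -0.002, -0.002]
wrist_force: [-1.4, 0.1, 3.7]
finger_gap: -0.003
```

Request:
carry_out(
  increments=[
    {"tx": 0, "ty": 0, "tz": -1, "ax": 0, "ay": 0, "az": 0, "claw": 0},
    {"tx": 0, "ty": 0, "tz": -0.8, "ax": 0, "ay": 0, "az": 0, "claw": 0},
  ],
)

```text
t: 4.17
eef_pos: [583.6, -107.5, 93.0]
tool_rot: [0.718, 0.696, -0.002, -0.002]
wrist_force: [-0.8, 0.3, 4.0]
finger_gap: -0.0
```

Request:
carry_out(
  increments=[
    {"tx": 0, "ty": 0, "tz": -1.2, "ax": 0, "ay": 0, "az": 0, "claw": 0},
    {"tx": 0, "ty": 0, "tz": -1.2, "ax": 0, "ay": 0, "az": 0, "claw": 0},
  ],
)

```text
t: 4.33
eef_pos: [583.6, -107.4, 90.9]
tool_rot: [0.718, 0.696, -0.001, -0.002]
wrist_force: [-1.3, 1.4, 4.0]
finger_gap: -0.002
```

Request:
carry_out(
  increments=[
    {"tx": 0, "ty": 0, "tz": -1.2, "ax": 0, "ay": 0, "az": 0, "claw": 0},
    {"tx": 0, "ty": 0, "tz": -1, "ax": 0, "ay": 0, "az": 0, "claw": 0},
  ],
)

```text
t: 4.5
eef_pos: [583.6, -107.4, 88.8]
tool_rot: [0.718, 0.696, -0.001, -0.002]
wrist_force: [-1.5, -0.6, 4.6]
finger_gap: 0.001
```

Request:
carry_out(
  increments=[
    {"tx": 0, "ty": 0, "tz": -0.8, "ax": 0, "ay": 0, "az": 0, "claw": 0},
    {"tx": 0, "ty": 0, "tz": 4, "ax": 0, "ay": 0, "az": 0, "claw": 0},
    {"tx": 0, "ty": 0, "tz": 20, "ax": 0, "ay": 0, "az": 0, "claw": 0},
    {"tx": 0, "ty": -8, "tz": 25, "ax": 0, "ay": 0, "az": 0, "claw": 0},
    {"tx": 0, "ty": -15, "tz": 25, "ax": 0, "ay": 0, "az": 0, "claw": 0},
  ],
)

```text
t: 4.92
eef_pos: [579.5, -128.0, 156.5]
tool_rot: [0.717, 0.697, -0.005, -0.008]
wrist_force: [-0.7, -0.6, 0.3]
finger_gap: -0.001
```

Request:
carry_out(
  increments=[
    {"tx": 0, "ty": -20, "tz": 8, "ax": 0, "ay": 0, "az": 0, "claw": 0},
    {"tx": 0, "ty": -20, "tz": 0, "ax": 0.1, "ay": 0, "az": 0, "claw": 0},
    {"tx": 0, "ty": -20, "tz": 0, "ax": 0.1, "ay": 0, "az": 0, "claw": 0},
    {"tx": 0, "ty": -10, "tz": 0, "ax": 0.1, "ay": 0, "az": 0, "claw": 0},
  ],
)

```text
t: 5.25
eef_pos: [584.7, -196.3, 174.1]
tool_rot: [0.703, 0.694, 0.107, -0.11]
wrist_force: [-0.6, 0.5, -1.0]
finger_gap: -0.001
```

```bash
python3 - <<'E'
from h import *
o=bot.get_obs();print(o["eef_pos"],o["wrist_force"],R.from_quat(o["tool_rot"]).as_matrix()[:,2])
p,d=cams.capture("side"); cv2.imwrite("pics/s4.png",cv2.resize(p[60:330,150:450,::-1],None,fx=2.2,fy=2.2,interpolation=cv2.INTER_CUBIC));np.savez("s4.npz",p=p,d=d)
E
```

```text
[ 584.7414714  -196.25164204  174.05097865] [-0.57933439  0.48056575 -0.96409385] [-0.0016846   0.30399496 -0.95267215]
```

View pics/s4.png

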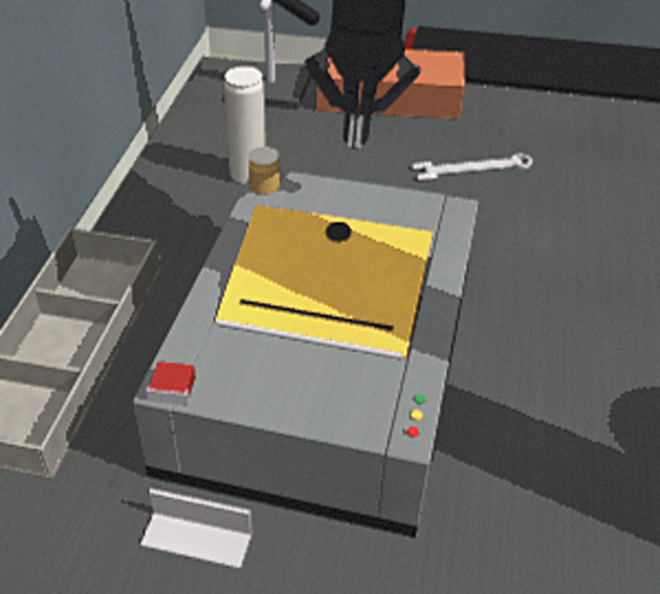

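```bash
python3 - <<'E'
from h import *
d=np.load("s4.npz")["d"]
for v in range(152,222,6): print(v,['%.0f,%.0f,%.0f'%tuple(depthpts("side",[[u,v]],d)[0]) for u in (270,300,325)])
for n in("side",):
  for v in range(100,130,3): print(v,['%.0f,%.0f,%.0f'%tuple(depthpts("side",[[u,v]],d)[0]) for u in (308,311,314)])
E
```

```text
152 ['686,-179,120', '610,-199,119', '546,-211,120']
158 ['667,-110,155', '605,-174,118', '543,-187,119']
164 ['662,-88,154', '592,-102,156', '534,-113,157']
170 ['658,-74,148', '589,-86,150', '531,-97,152']
176 ['655,-59,142', '585,-70,146', '529,-79,149']
182 ['651,-45,136', '582,-52,144', '526,-63,145']
188 ['647,-26,135', '579,-37,138', '523,-46,142']
194 ['643,-10,131', '576,-22,134', '520,-32,136']
200 ['639,3,125', '573,-7,129', '518,-15,133']
206 ['635,19,122', '570,6,124', '515,-1,129']
212 ['632,35,119', '567,22,122', '513,13,125']
218 ['627,52,118', '563,39,120', '510,30,123']
100 ['597,-206,265', '590,-209,265', '639,-607,44']
103 ['596,-205,258', '589,-208,258', '582,-209,258']
106 ['596,-205,250', '589,-205,251', '582,-210,249']
109 ['595,-205,243', '588,-206,243', '581,-206,244']
112 ['595,-206,234', '587,-202,237', '580,-204,237']
115 ['595,-207,225', '587,-200,230', '580,-201,230']
118 ['594,-205,218', '586,-199,223', '579,-202,222']
121 ['592,-194,216', '585,-197,216', '578,-198,216']
124 ['592,-197,206', '585,-197,207', '578,-198,208']
127 ['591,-192,201', '584,-193,202', '620,-511,-2']
```

Request:
carry_out(
  increments=[
    {"tx": 0, "ty": 0, "tz": 0, "ax": 0.1, "ay": 0, "az": 0, "claw": 0},
    {"tx": 0, "ty": 10, "tz": -10, "ax": 0.1, "ay": 0, "az": 0, "claw": 0},
    {"tx": 0, "ty": 15, "tz": -15, "ax": 0.1, "ay": 0, "az": 0, "claw": 0},
    {"tx": 0, "ty": 0, "tz": 0, "ax": 0, "ay": 0, "az": 0, "claw": 0},
    {"tx": 0, "ty": 0, "tz": 0, "ax": 0, "ay": 0, "az": 0, "claw": 0},
  ],
)

```text
t: 5.72
eef_pos: [585.1, -182.9, 144.0]
tool_rot: [0.683, 0.664, 0.213, -0.216]
wrist_force: [0.0, -0.2, 0.5]
finger_gap: -0.003
```

```bash
cat >> h.py <<'E'
def st():
    o=bot.get_obs();M=R.from_quat(o["tool_rot"]).as_matrix();d=M[:,2]
    print("t",round(o["t"],2),"tcp",o["eef_pos"].round(1),"tip",(o["eef_pos"]-25.5*d).round(1),"d",d.round(3),"jaw",M[:,1].round(3),"F",o["wrist_force"].round(1),"gap",round(o["finger_gap"],3),"q",o["joint_pos"].round(2))
E
python3 - <<'E'
from h import *
st();print(bot.grasp_offset)
p,d=cams.capture("side"); np.savez("s4.npz",p=p,d=d)
for v in range(158,222,10): print(v,['%.0f,%.0f,%.0f'%tuple(depthpts("side",[[u,v]],d)[0]) for u in (270,300,325)])
E
```

```text
t 5.72 tcp [ 585.1 -182.9  144. ] tip [ 584.9 -197.6  164.9] d [ 0.005  0.578 -0.816] jaw [ 1.    -0.024 -0.012] F [ 0.  -0.2  0.5] gap -0.003 q [-0.59  0.6   1.43  0.5   1.5  -0.7 ]
18.700000000000003
158 ['663,-93,168', '593,-103,172', '535,-112,175']
168 ['656,-67,159', '587,-78,163', '531,-86,167']
178 ['651,-46,147', '583,-55,153', '527,-63,157']
188 ['645,-22,138', '577,-29,145', '522,-38,148']
198 ['639,3,131', '573,-7,135', '518,-15,139']
208 ['634,25,122', '568,17,128', '514,6,129']
218 ['627,53,120', '563,39,120', '510,29,122']
```

Request:
carry_out(
  increments=[
    {"tx": 0, "ty": 12, "tz": -8, "ax": 0, "ay": 0, "az": 0, "claw": 0},
    {"tx": 0, "ty": 15, "tz": -8, "ax": 0, "ay": 0, "az": 0, "claw": 0},
    {"tx": 0, "ty": 10, "tz": -2, "ax": 0, "ay": 0, "az": 0, "claw": 0},
    {"tx": 0, "ty": 8, "tz": 0, "ax": 0, "ay": 0, "az": 0, "claw": 0},
  ],
)

```text
t: 6.1
eef_pos: [586.7, -137.2, 129.0]
tool_rot: [0.683, 0.667, 0.21, -0.21]
wrist_force: [0.5, 0.0, 0.5]
finger_gap: 0.002
```

```bash
python3 - <<'E'
from h import *
st()
E
```

```text
t 6.1 tcp [ 586.7 -137.2  129. ] tip [ 586.5 -151.7  150. ] d [ 0.008  0.567 -0.824] jaw [ 1.    -0.022 -0.005] F [0.5 0.  0.5] gap 0.002 q [-0.53  0.57  1.51  0.52  1.41 -0.69]
```

Request:
carry_out(
  increments=[
    {"tx": 0, "ty": 8, "tz": -2, "ax": 0, "ay": 0, "az": 0, "claw": 0},
    {"tx": 0, "ty": 8, "tz": -1, "ax": 0, "ay": 0, "az": 0, "claw": 0},
    {"tx": 0, "ty": 8, "tz": 0, "ax": 0, "ay": 0, "az": 0, "claw": 0},
    {"tx": 0, "ty": 6, "tz": 2, "ax": 0, "ay": 0, "az": 0, "claw": 0},
  ],
)

```text
t: 6.43
eef_pos: [588.0, -103.3, 131.4]
tool_rot: [0.682, 0.67, 0.21, -0.206]
wrist_force: [-0.1, -2.5, 0.4]
finger_gap: 0.004
```

```bash
python3 - <<'E'
from h import *
st()
p,d=cams.capture("side"); cv2.imwrite("pics/s5.png",cv2.resize(p[60:330,150:450,::-1],None,fx=2.2,fy=2.2,interpolation=cv2.INTER_CUBIC))
E
```

```text
t 6.43 tcp [ 588.  -103.3  131.4] tip [ 587.7 -117.6  152.4] d [ 0.01   0.563 -0.827] jaw [ 1.    -0.018  0.   ] F [-0.1 -2.5  0.4] gap 0.004 q [-0.49  0.55  1.55  0.54  1.37 -0.67]
```

View pics/s5.png

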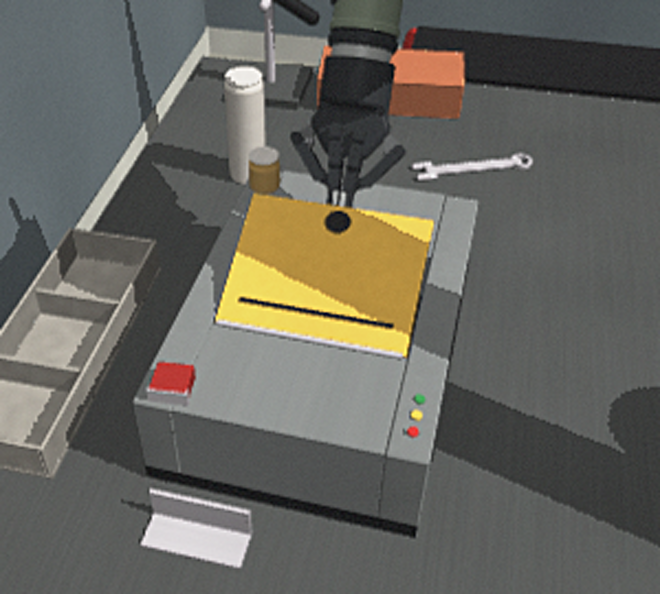

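Request:
carry_out(
  increments=[
    {"tx": 0, "ty": 9, "tz": 7, "ax": 0, "ay": 0, "az": 0, "claw": 0},
    {"tx": 0, "ty": 8, "tz": 8, "ax": 0, "ay": 0, "az": 0, "claw": 0},
    {"tx": 0, "ty": 8, "tz": 8, "ax": 0, "ay": 0, "az": 0, "claw": 0},
    {"tx": 0, "ty": 7, "tz": 11, "ax": 0, "ay": 0, "az": 0, "claw": 0},
    {"tx": 0, "ty": 7, "tz": 11, "ax": 0, "ay": 0, "az": 0, "claw": 0},
  ],
)

```text
t: 6.9
eef_pos: [587.9, -62.3, 179.7]
tool_rot: [0.683, 0.669, 0.209, -0.206]
wrist_force: [0.1, -0.7, -0.1]
finger_gap: -0.001
```

```bash
python3 - <<'E'
from h import *
st()
p,d=cams.capture("side"); cv2.imwrite("pics/s6.png",cv2.resize(p[60:330,150:450,::-1],None,fx=2.2,fy=2.2,interpolation=cv2.INTER_CUBIC))
E
```

```text
t 6.9 tcp [587.9 -62.3 179.7] tip [587.6 -76.6 200.8] d [ 0.011  0.561 -0.828] jaw [ 1.    -0.02  -0.001] F [ 0.1 -0.7 -0.1] gap -0.001 q [-0.43  0.48  1.54  0.55  1.41 -0.58]
```

View pics/s6.png

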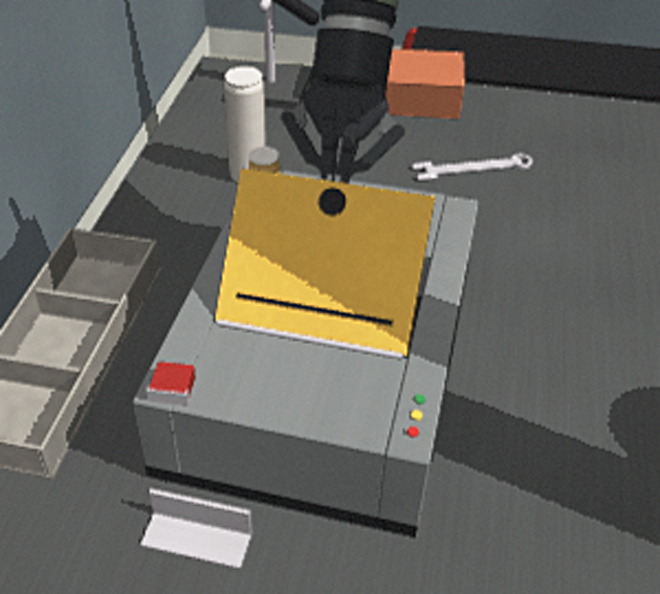

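Request:
carry_out(
  increments=[
    {"tx": 0, "ty": 7, "tz": 9, "ax": 0, "ay": 0, "az": 0, "claw": 0},
    {"tx": 0, "ty": 8, "tz": 9, "ax": 0, "ay": 0, "az": 0, "claw": 0},
    {"tx": 0, "ty": 9, "tz": 7, "ax": 0, "ay": 0, "az": 0, "claw": 0},
    {"tx": 0, "ty": 10, "tz": 6, "ax": 0, "ay": 0, "az": 0, "claw": 0},
    {"tx": 0, "ty": 10, "tz": 4, "ax": 0, "ay": 0, "az": 0, "claw": 0},
  ],
)

```text
t: 7.37
eef_pos: [588.8, -13.6, 222.0]
tool_rot: [0.682, 0.67, 0.211, -0.204]
wrist_force: [-0.4, -0.1, 0.0]
finger_gap: 0.001
```

```bash
python3 - <<'E'
from h import *
st()
p,d=cams.capture("side"); cv2.imwrite("pics/s7.png",cv2.resize(p[60:330,150:450,::-1],None,fx=2.2,fy=2.2,interpolation=cv2.INTER_CUBIC))
E
```

```text
t 7.37 tcp [588.8 -13.6 222. ] tip [588.4 -27.9 243.1] d [ 0.015  0.561 -0.828] jaw [ 1.    -0.02   0.005] F [-0.4 -0.1  0. ] gap 0.001 q [-0.36  0.42  1.53  0.56  1.44 -0.49]
```

View pics/s7.png

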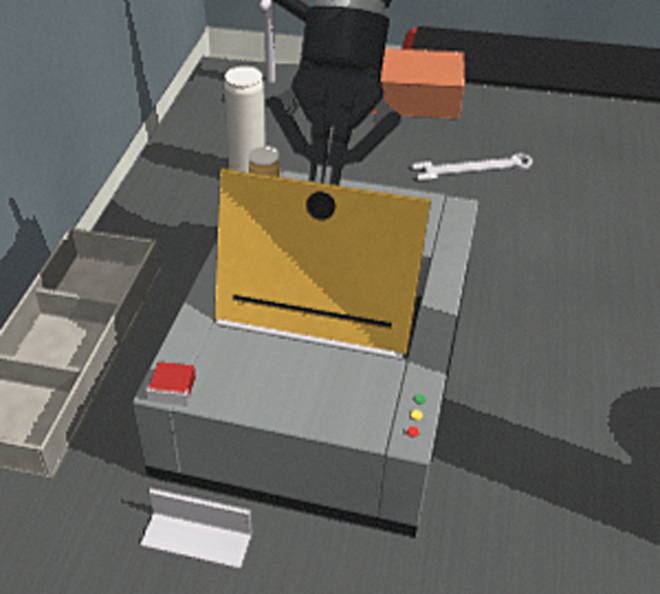

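Request:
carry_out(
  increments=[
    {"tx": 0, "ty": 11, "tz": 3, "ax": 0, "ay": 0, "az": 0, "claw": 0},
    {"tx": 0, "ty": 12, "tz": 2, "ax": 0, "ay": 0, "az": 0, "claw": 0},
    {"tx": 0, "ty": 12, "tz": 0, "ax": 0, "ay": 0, "az": 0, "claw": 0},
    {"tx": 0, "ty": 12, "tz": 0, "ax": 0, "ay": 0, "az": 0, "claw": 0},
    {"tx": 0, "ty": 12, "tz": 0, "ax": 0, "ay": 0, "az": 0, "claw": 0},
  ],
)

```text
t: 7.83
eef_pos: [588.6, 52.6, 228.5]
tool_rot: [0.682, 0.67, 0.212, -0.204]
wrist_force: [-0.3, 0.1, 0.2]
finger_gap: -0.006
```

```bash
python3 - <<'E'
from h import *
st()
p,d=cams.capture("side"); cv2.imwrite("pics/s8.png",cv2.resize(p[60:330,150:450,::-1],None,fx=2.2,fy=2.2,interpolation=cv2.INTER_CUBIC))
E
```

```text
t 7.83 tcp [588.6  52.6 228.5] tip [588.2  38.3 249.6] d [ 0.015  0.563 -0.827] jaw [ 1.    -0.019  0.005] F [-0.3  0.1  0.2] gap -0.006 q [-0.26  0.38  1.56  0.59  1.38 -0.41]
```

View pics/s8.png

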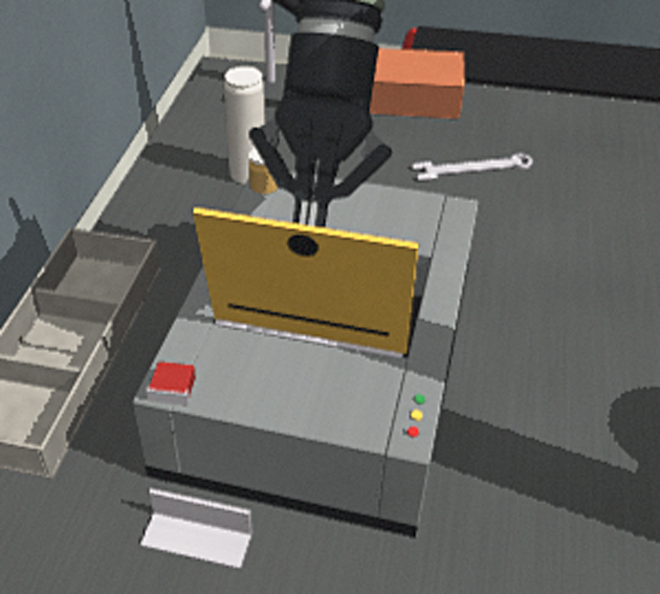

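Request:
carry_out(
  increments=[
    {"tx": 0, "ty": 8, "tz": 0, "ax": 0, "ay": 0, "az": 0, "claw": 0},
    {"tx": 0, "ty": 8, "tz": 0, "ax": 0, "ay": 0, "az": 0, "claw": 0},
    {"tx": 0, "ty": 4, "tz": 0, "ax": 0, "ay": 0, "az": 0, "claw": 0},
    {"tx": 0, "ty": 0, "tz": 0, "ax": 0, "ay": 0, "az": 0, "claw": 0},
  ],
)

```text
t: 8.22
eef_pos: [587.0, 78.9, 228.1]
tool_rot: [0.68, 0.671, 0.211, -0.207]
wrist_force: [-0.2, -0.4, -0.4]
finger_gap: 0.001
```

Request:
carry_out(
  increments=[
    {"tx": 0, "ty": -10, "tz": 2, "ax": 0, "ay": 0, "az": 0, "claw": 0},
    {"tx": 0, "ty": -30, "tz": 5, "ax": 0, "ay": 0, "az": 0, "claw": 0},
    {"tx": 0, "ty": -35, "tz": 10, "ax": -0.05, "ay": 0, "az": 0, "claw": 0},
    {"tx": 0, "ty": -35, "tz": 10, "ax": -0.05, "ay": 0, "az": 0, "claw": 0},
    {"tx": 0, "ty": -35, "tz": 10, "ax": -0.05, "ay": 0, "az": 0, "claw": 0},
  ],
)

```text
t: 8.63
eef_pos: [583.3, -70.1, 262.5]
tool_rot: [0.694, 0.685, 0.155, -0.159]
wrist_force: [0.7, 0.1, 0.1]
finger_gap: -0.0
```

```bash
python3 - <<'E'
from h import *
st()
for n in("side","top","wrist"):
    p,d=cams.capture(n); cv2.imwrite(f"pics/{n}9.png",p[:,:,::-1]);np.savez(n+"9.npz",p=p,d=d)
E
```

```text
t 8.63 tcp [583.3 -70.1 262.5] tip [583.3 -81.1 285.5] d [-0.002  0.433 -0.902] jaw [ 1.    -0.011 -0.007] F [0.7 0.1 0.1] gap -0.0 q [-0.38  0.39  1.41  0.41  1.53 -0.42]
```

View pics/side9.png

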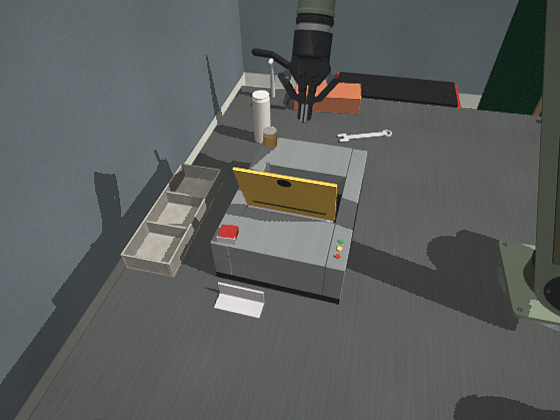

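View pics/top9.png

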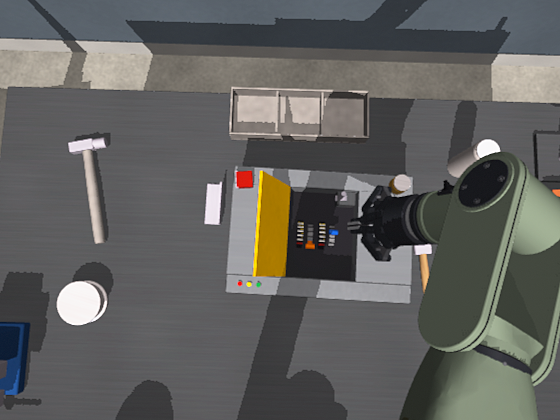

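View pics/wrist9.png

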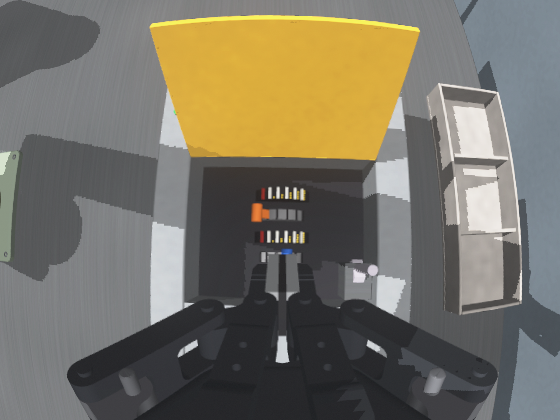

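```bash
cat >> h.py <<'E'
yaw=-0.034;O=np.array([585.1,-48.8,0])
def tobox(P): return R.from_euler("z",-yaw).apply(np.atleast_2d(P)-O)
def frombox(P): return R.from_euler("z",yaw).apply(np.atleast_2d(P))+O
def blob(p,lo,hi,smin=120,vmin=60,roi=None):
    h=cv2.cvtColor(p,cv2.COLOR_RGB2HSV);m=((h[...,0]>=lo)&(h[...,0]<=hi)&(h[...,1]>smin)&(h[...,2]>vmin)).astype(np.uint8)
    if roi is not None:
        x0,x1,y0,y1=roi;k=np.zeros_like(m);k[y0:y1,x0:x1]=1;m&=k
    n,l,s,c=cv2.connectedComponentsWithStats(m)
    return [(s[i].tolist(),c[i].round(1)) for i in range(1,n) if s[i,4]>8]
E
python3 - <<'E'
from h import *
z=np.load("top9.npz");p=z["p"]
roi=(292,356,192,280)
for nm,lo,hi in(("or",4,16),("blue",100,130)):
  for s,c in blob(p,lo,hi,roi=roi): print(nm,s,c,tobox(onz("top",c,92))[0].round(1))
cv2.imwrite("pics/t9z.png",cv2.resize(p[190:285,280:365,::-1],None,fx=6,fy=6,interpolation=cv2.INTER_CUBIC))
print(proj("top",frombox([[0,20,90],[0,-30,90],[0,80,122],[100,-80,120],[-100,-80,120]])))
E
```

```text
or [305, 241, 10, 8, 69] [309.4 244.9] [-26.7  21.3  92. ]
blue [329, 229, 10, 6, 50] [333.3 231.7] [  6.5 -31.1  92. ]
[[310.52210303 233.18956163]
 [332.57326328 234.57792831]
 [284.4257776  230.38966311]
 [358.96927846 190.17711158]
 [355.37798505 281.09832533]]
```

View pics/t9z.png

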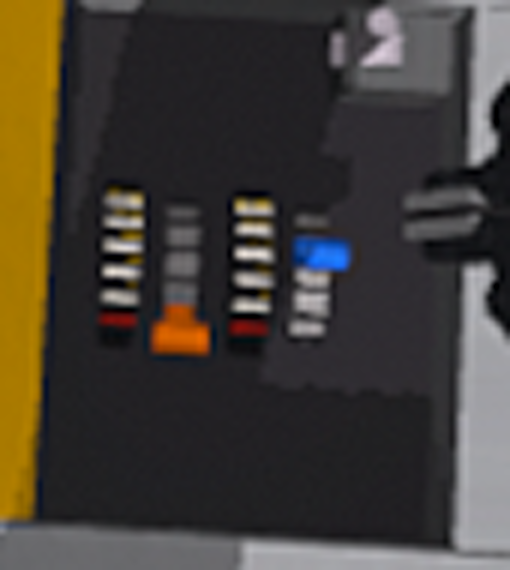

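```bash
python3 - <<'E'
from h import *
o=bot.get_obs()
d=R.from_euler("x",0.25).apply([0,0,-1.]);print(d)
for b in([-58,22,140],[-58,22,82],[4,22,82]): 
    t=frombox(b)[0]; print(b,"tip",t.round(1),"tcp",(t+25.5*d).round(1),"delta tcp",(t+25.5*d-o["eef_pos"]).round(1))
# scale/wheel heights from top depth
D=np.load("top9.npz")["d"]
for u in (296,299,302,306,310,314,318,322,326,330,334,338): print(u,[tuple(tobox(depthpts("top",[[u,v]],D))[0].round(0).astype(int)) for v in (222,233,246)])
E
```

```text
[ 0.          0.24740396 -0.96891242]
[-58, 22, 140] tip [527.9 -24.8 140. ] tcp [527.9 -18.5 115.3] delta tcp [ -56.6   51.4 -148.4]
[-58, 22, 82] tip [527.9 -24.8  82. ] tcp [527.9 -18.5  57.3] delta tcp [ -56.6   51.4 -206.4]
[4, 22, 82] tip [589.8 -26.9  82. ] tcp [589.8 -20.6  57.3] delta tcp [   5.4   49.3 -206.4]
296 [(np.int64(26), np.int64(53), np.int64(61)), (np.int64(1), np.int64(51), np.int64(60)), (np.int64(-30), np.int64(50), np.int64(60))]
299 [(np.int64(26), np.int64(46), np.int64(71)), (np.int64(-1), np.int64(46), np.int64(84)), (np.int64(-29), np.int64(43), np.int64(68))]
302 [(np.int64(26), np.int64(39), np.int64(68)), (np.int64(0), np.int64(39), np.int64(84)), (np.int64(-29), np.int64(36), np.int64(70))]
306 [(np.int64(28), np.int64(29), np.int64(58)), (np.int64(2), np.int64(28), np.int64(60)), (np.int64(-30), np.int64(29), np.int64(90))]
310 [(np.int64(29), np.int64(20), np.int64(56)), (np.int64(1), np.int64(20), np.int64(78)), (np.int64(-29), np.int64(20), np.int64(88))]
314 [(np.int64(29), np.int64(11), np.int64(59)), (np.int64(3), np.int64(9), np.int64(58)), (
[... 176 characters left out ...]
)]
322 [(np.int64(30), np.int64(-7), np.int64(66)), (np.int64(3), np.int64(-7), np.int64(84)), (np.int64(-26), np.int64(-10), np.int64(70))]
326 [(np.int64(31), np.int64(-17), np.int64(59)), (np.int64(5), np.int64(-18), np.int64(60)), (np.int64(-25), np.int64(-20), np.int64(63))]
330 [(np.int64(32), np.int64(-27), np.int64(59)), (np.int64(3), np.int64(-23), np.int64(98)), (np.int64(-25), np.int64(-29), np.int64(66))]
334 [(np.int64(32), np.int64(-36), np.int64(62)), (np.int64(3), np.int64(-32), np.int64(99)), (np.int64(-24), np.int64(-39), np.int64(59))]
338 [(np.int64(33), np.int64(-45), np.int64(60)), (np.int64(7), np.int64(-46), np.int64(62)), (np.int64(-23), np.int64(-48), np.int64(60))]
```

Request:
carry_out(
  increments=[
    {"tx": -11, "ty": 10, "tz": -20, "ax": -0.04, "ay": 0, "az": -0.005, "claw": 0},
    {"tx": -11, "ty": 10, "tz": -25, "ax": -0.04, "ay": 0, "az": -0.005, "claw": 0},
    {"tx": -11, "ty": 10, "tz": -25, "ax": -0.04, "ay": 0, "az": -0.005, "claw": 0},
    {"tx": -11, "ty": 9, "tz": -25, "ax": -0.04, "ay": 0, "az": -0.005, "claw": 0},
    {"tx": -10, "ty": 6, "tz": -20, "ax": -0.03, "ay": 0, "az": 0, "claw": 0},
  ],
)

```text
t: 9.2
eef_pos: [531.0, -27.7, 145.8]
tool_rot: [0.715, 0.687, 0.094, -0.084]
wrist_force: [-0.1, -0.1, 0.4]
finger_gap: -0.002
```

Request:
carry_out(
  increments=[
    {"tx": 0, "ty": 0, "tz": -10, "ax": 0, "ay": 0, "az": 0, "claw": 0},
    {"tx": 0, "ty": 0, "tz": 0, "ax": 0, "ay": 0, "az": 0, "claw": 0},
  ],
)

```text
t: 9.37
eef_pos: [523.7, -23.3, 130.7]
tool_rot: [0.714, 0.688, 0.091, -0.089]
wrist_force: [-0.8, -0.2, 0.1]
finger_gap: 0.002
```

```bash
cat >> h.py <<'E'
def tb():
    o=bot.get_obs();d=R.from_quat(o["tool_rot"]).as_matrix()[:,2]
    print("tip box",tobox(o["eef_pos"]-25.5*d)[0].round(1))
E
python3 - <<'E'
from h import *
st();tb()
p,d=cams.capture("wrist"); cv2.imwrite("pics/w10.png",p[:,:,::-1])
E
```

```text
t 9.37 tcp [523.7 -23.3 130.7] tip [523.6 -29.8 155.3] d [ 0.007  0.252 -0.968] jaw [ 0.999 -0.037 -0.003] F [-0.8 -0.2  0.1] gap 0.002 q [-0.23  0.33  1.79  0.28  1.09 -0.33]
tip box [-62.2  16.9 155.3]
```

View pics/w10.png

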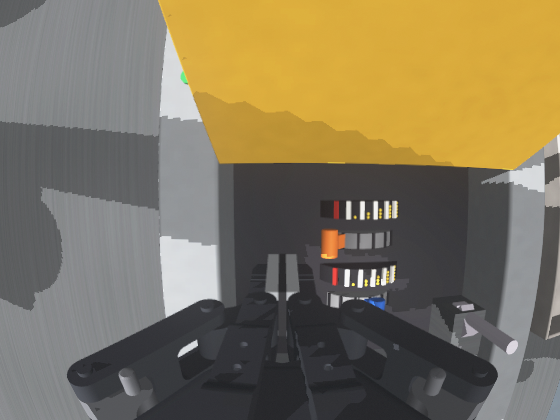

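Request:
carry_out(
  increments=[
    {"tx": 1, "ty": 2, "tz": -18, "ax": 0, "ay": 0, "az": 0, "claw": 0},
    {"tx": 1, "ty": 1, "tz": -22, "ax": 0, "ay": 0, "az": 0, "claw": 0},
    {"tx": 0, "ty": 0, "tz": -18, "ax": 0, "ay": 0, "az": 0, "claw": 0},
    {"tx": 0, "ty": 0, "tz": -10, "ax": 0, "ay": 0, "az": 0, "claw": 0},
    {"tx": 0, "ty": 0, "tz": 0, "ax": 0, "ay": 0, "az": 0, "claw": 0},
  ],
)

```text
t: 9.83
eef_pos: [530.6, -21.2, 65.2]
tool_rot: [0.715, 0.687, 0.095, -0.086]
wrist_force: [0.3, -0.4, -0.8]
finger_gap: 0.002
```

```bash
python3 - <<'E'
from h import *
st();tb()
p,d=cams.capture("wrist"); cv2.imwrite("pics/w11.png",p[:,:,::-1])
E
```

```text
t 9.83 tcp [530.6 -21.2  65.2] tip [530.2 -27.7  89.9] d [ 0.017  0.254 -0.967] jaw [ 0.999 -0.04   0.007] F [ 0.3 -0.4 -0.8] gap 0.002 q [-0.22  0.4   1.87  0.32  0.94 -0.38]
tip box [-55.6  19.2  89.9]
```

View pics/w11.png

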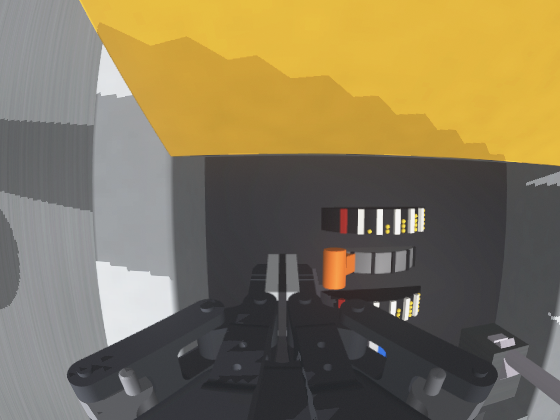

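Request:
carry_out(
  increments=[
    {"tx": 0, "ty": 0, "tz": -6, "ax": 0, "ay": 0, "az": 0, "claw": 0},
    {"tx": 4, "ty": 0, "tz": 0, "ax": 0, "ay": 0, "az": 0, "claw": 0},
    {"tx": 4, "ty": 0, "tz": 0, "ax": 0, "ay": 0, "az": 0, "claw": 0},
  ],
)

```text
t: 10.13
eef_pos: [541.4, -22.1, 62.4]
tool_rot: [0.715, 0.687, 0.097, -0.084]
wrist_force: [1.0, 0.3, -0.7]
finger_gap: -0.004
```

```bash
python3 - <<'E'
from h import *
st();tb()
p,d=cams.capture("wrist"); cv2.imwrite("pics/w12.png",p[:,:,::-1])
E
```

```text
t 10.13 tcp [541.4 -22.1  62.4] tip [540.9 -28.6  87. ] d [ 0.023  0.253 -0.967] jaw [ 0.999 -0.041  0.013] F [ 1.   0.3 -0.7] gap -0.004 q [-0.22  0.42  1.85  0.32  0.93 -0.38]
tip box [-44.9  18.7  87. ]
```

View pics/w12.png

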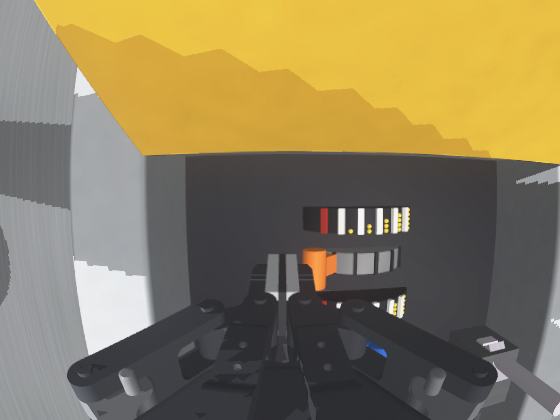

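Request:
carry_out(
  increments=[
    {"tx": 2, "ty": 1, "tz": -4, "ax": 0, "ay": 0.02, "az": 0, "claw": 0},
    {"tx": 6, "ty": 0, "tz": 0, "ax": 0, "ay": 0, "az": 0, "claw": 0},
    {"tx": 6, "ty": 0, "tz": 0, "ax": 0, "ay": 0, "az": 0, "claw": 0},
    {"tx": 6, "ty": 0, "tz": 0, "ax": 0, "ay": 0, "az": 0, "claw": 0},
  ],
)

```text
t: 10.52
eef_pos: [547.2, -21.2, 63.3]
tool_rot: [0.713, 0.689, 0.078, -0.104]
wrist_force: [-14.4, -4.8, 17.2]
finger_gap: -0.002
```

```bash
python3 - <<'E'
from h import *
st();tb()
p,d=cams.capture("wrist"); cv2.imwrite("pics/w13.png",p[:,:,::-1])
E
```

```text
t 10.52 tcp [547.2 -21.2  63.3] tip [548.  -27.8  87.9] d [-0.032  0.255 -0.966] jaw [ 0.999 -0.028 -0.041] F [-14.4  -4.8  17.2] gap -0.002 q [-0.21  0.45  1.79  0.29  1.01 -0.35]
tip box [-37.8  19.8  87.9]
```

View pics/w13.png

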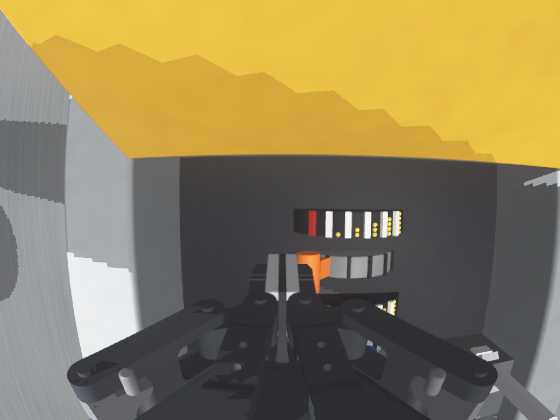

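Request:
carry_out(
  increments=[
    {"tx": -5, "ty": 0, "tz": 2, "ax": 0, "ay": 0, "az": 0, "claw": 0},
    {"tx": -9, "ty": 0, "tz": 0, "ax": 0, "ay": -0.02, "az": 0, "claw": 0},
    {"tx": 0, "ty": 0, "tz": -3, "ax": 0, "ay": 0, "az": 0, "claw": 0},
    {"tx": 0, "ty": 0, "tz": 0, "ax": 0, "ay": 0, "az": 0, "claw": 0},
  ],
)

```text
t: 10.9
eef_pos: [535.9, -21.8, 65.1]
tool_rot: [0.712, 0.691, 0.086, -0.095]
wrist_force: [0.6, -0.3, -0.2]
finger_gap: -0.004
```

```bash
python3 - <<'E'
from h import *
st();tb()
E
```

```text
t 10.9 tcp [535.9 -21.8  65.1] tip [536.1 -28.3  89.8] d [-0.01   0.254 -0.967] jaw [ 0.999 -0.028 -0.017] F [ 0.6 -0.3 -0.2] gap -0.004 q [-0.22  0.42  1.83  0.3   0.97 -0.37]
tip box [-49.6  18.8  89.8]
```

Request:
carry_out(
  increments=[
    {"tx": 0, "ty": 1, "tz": -5, "ax": 0, "ay": -0.01, "az": 0, "claw": 0},
    {"tx": 0, "ty": 0, "tz": -5, "ax": 0, "ay": 0, "az": 0, "claw": 0},
    {"tx": 0, "ty": 0, "tz": -2, "ax": 0, "ay": 0, "az": 0, "claw": 0},
  ],
)

```text
t: 11.15
eef_pos: [538.1, -20.8, 52.3]
tool_rot: [0.711, 0.691, 0.09, -0.091]
wrist_force: [-0.6, 0.0, 0.2]
finger_gap: -0.001
```

```bash
python3 - <<'E'
from h import *
st();tb()
E
```

```text
t 11.15 tcp [538.1 -20.8  52.3] tip [538.  -27.2  77. ] d [ 0.002  0.253 -0.967] jaw [ 1.    -0.028 -0.005] F [-0.6  0.   0.2] gap -0.001 q [-0.22  0.44  1.85  0.31  0.93 -0.39]
tip box [-47.8  20.   77. ]
```

Now push +x slowly.

Request:
carry_out(
  increments=[
    {"tx": 3, "ty": 0, "tz": 0, "ax": 0, "ay": 0, "az": 0, "claw": 0},
    {"tx": 3, "ty": 0, "tz": 0, "ax": 0, "ay": 0, "az": 0, "claw": 0},
    {"tx": 3, "ty": 0, "tz": 0, "ax": 0, "ay": 0, "az": 0, "claw": 0},
  ],
)

```text
t: 11.4
eef_pos: [545.1, -20.1, 50.5]
tool_rot: [0.711, 0.691, 0.088, -0.094]
wrist_force: [-4.2, -0.4, 2.9]
finger_gap: -0.002
```

Request:
carry_out(
  increments=[
    {"tx": 3, "ty": 0, "tz": 0.5, "ax": 0, "ay": 0, "az": 0, "claw": 0},
    {"tx": 3, "ty": 0, "tz": 0.5, "ax": 0, "ay": 0, "az": 0, "claw": 0},
    {"tx": 3, "ty": 0, "tz": 0.5, "ax": 0, "ay": 0, "az": 0, "claw": 0},
  ],
)

```text
t: 11.65
eef_pos: [553.9, -19.8, 51.9]
tool_rot: [0.711, 0.691, 0.087, -0.096]
wrist_force: [-2.3, -0.2, 1.4]
finger_gap: -0.001
```

```bash
python3 - <<'E'
from h import *
st();tb()
p,d=cams.capture("wrist"); cv2.imwrite("pics/w14.png",p[:,:,::-1])
E
```

```text
t 11.65 tcp [553.9 -19.8  51.9] tip [554.1 -26.3  76.5] d [-0.009  0.256 -0.967] jaw [ 1.    -0.025 -0.016] F [-2.3 -0.2  1.4] gap -0.001 q [-0.21  0.46  1.81  0.31  0.96 -0.37]
tip box [-31.7  21.5  76.5]
```

View pics/w14.png

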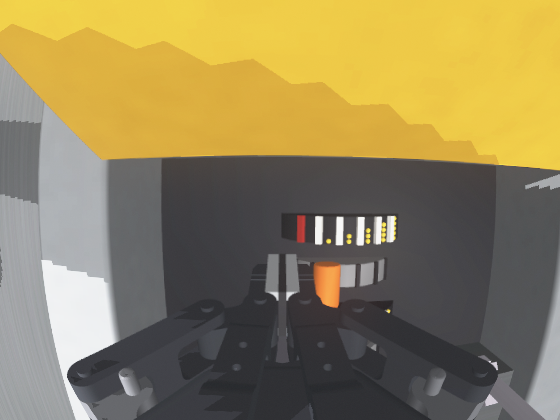

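Request:
carry_out(
  increments=[
    {"tx": 3, "ty": -1, "tz": 2, "ax": 0, "ay": 0, "az": 0, "claw": 0},
    {"tx": 3, "ty": 0, "tz": 2, "ax": 0, "ay": 0, "az": 0, "claw": 0},
    {"tx": 3, "ty": 0, "tz": 2, "ax": 0, "ay": 0, "az": 0, "claw": 0},
    {"tx": 3, "ty": 0, "tz": 1, "ax": 0, "ay": 0, "az": 0, "claw": 0},
  ],
)

```text
t: 12.03
eef_pos: [568.1, -21.0, 59.1]
tool_rot: [0.711, 0.691, 0.087, -0.095]
wrist_force: [-1.8, -1.5, -0.6]
finger_gap: 0.0
```

```bash
python3 - <<'E'
from h import *
st();tb()
E
```

```text
t 12.03 tcp [568.1 -21.   59.1] tip [568.3 -27.5  83.7] d [-0.007  0.255 -0.967] jaw [ 1.    -0.026 -0.014] F [-1.8 -1.5 -0.6] gap 0.0 q [-0.21  0.47  1.77  0.3   0.99 -0.36]
tip box [-17.5  20.7  83.7]
```

Request:
carry_out(
  increments=[
    {"tx": 3, "ty": 0, "tz": 0, "ax": 0, "ay": 0, "az": 0, "claw": 0},
    {"tx": 3, "ty": 0, "tz": 0, "ax": 0, "ay": 0, "az": 0, "claw": 0},
    {"tx": 3, "ty": 0, "tz": 0, "ax": 0, "ay": 0, "az": 0, "claw": 0},
    {"tx": 2, "ty": 0, "tz": 0, "ax": 0, "ay": 0, "az": 0, "claw": 0},
  ],
)

```text
t: 12.37
eef_pos: [580.4, -21.2, 58.9]
tool_rot: [0.711, 0.691, 0.087, -0.095]
wrist_force: [-2.0, 0.1, -1.6]
finger_gap: -0.0
```

```bash
python3 - <<'E'
from h import *
st();tb()
p,d=cams.capture("wrist"); cv2.imwrite("pics/w15.png",p[:,:,::-1])
E
```

```text
t 12.37 tcp [580.4 -21.2  58.9] tip [580.6 -27.7  83.6] d [-0.008  0.255 -0.967] jaw [ 1.    -0.026 -0.015] F [-2.   0.1 -1.6] gap -0.0 q [-0.2   0.49  1.74  0.3   1.   -0.35]
tip box [-5.2 20.9 83.6]
```

View pics/w15.png

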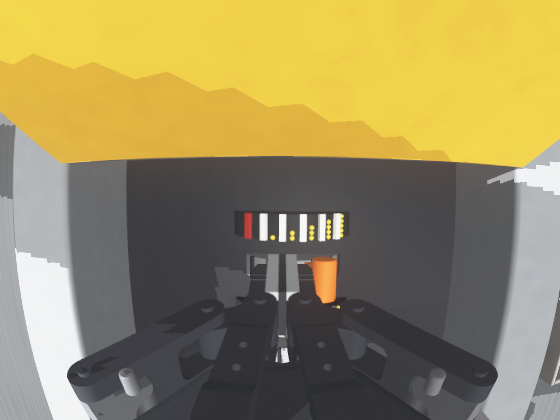

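```bash
cat >> h.py <<'E'
def wproj(Pw,o=None):
    o=o or bot.get_obs();c=cams.get_calibration("wrist");K=c["camera_matrix"];H=c["hand_eye"]
    q=R.from_quat(o["tool_rot"]).inv().apply(np.atleast_2d(Pw)-o["eef_pos"])
    q=np.c_[q,np.ones(len(q))]@np.linalg.inv(H).T
    x,y,z=q[:,0],-q[:,1],-q[:,2];rr=np.hypot(x,y);th=np.arctan2(rr,z)
    return np.c_[K[0,2]+K[0,0]*th*x/rr,K[1,2]+K[1,1]*th*y/rr]
E
python3 - <<'E'
from h import *
p=cv2.imread("pics/w15.png")[:,:,::-1].copy()
print(blob(p,4,16,roi=(200,400,240,320)))
h=cv2.cvtColor(p,cv2.COLOR_RGB2HSV);
for v in (258,262,270,280,290,298):
    u=np.nonzero((h[v,:,0]<17)&(h[v,:,1]>120)&(h[v,:,2]>60))[0];u=u[(u>290)&(u<360)];print(v,u.min() if len(u) else None,u.max() if len(u) else None)
for a in(.84,.98,1.12,1.26):
    L=a-.7;print(a,wproj(frombox([[45*np.sin(L),30,50+45*np.cos(L)],[45*np.sin(L),10,50+45*np.cos(L)]])).round(1).tolist())
print("scale ticks",wproj(frombox([[36*np.sin(i*.28-.7),42,50+34*np.cos(i*.28-.7)] for i in range(6)])).round(0).tolist())
E
```

```text
[([305, 257, 33, 47, 892], array([324.3, 276.4]))]
258 313 333
262 306 337
270 312 336
280 314 336
290 315 335
298 320 335
0.84 [[302.4, 259.8], [301.4, 301.0]]
0.98 [[315.5, 259.2], [314.3, 300.1]]
1.12 [[327.6, 258.2], [326.1, 298.5]]
1.26 [[338.3, 256.9], [336.6, 296.4]]
scale ticks [[243.0, 228.0], [259.0, 230.0], [278.0, 231.0], [299.0, 231.0], [318.0, 230.0], [334.0, 229.0]]
```

Request:
carry_out(
  increments=[
    {"tx": 1.2, "ty": 0, "tz": 0, "ax": 0, "ay": 0, "az": 0, "claw": 0},
    {"tx": 0.6, "ty": 0, "tz": 0, "ax": 0, "ay": 0, "az": 0, "claw": 0},
  ],
)

```text
t: 12.58
eef_pos: [582.7, -21.2, 58.7]
tool_rot: [0.711, 0.691, 0.087, -0.095]
wrist_force: [-2.1, -0.8, -0.7]
finger_gap: 0.003
```

```bash
cat >> h.py <<'E'
def wmeas(name,y,lo,hi,roi):
    o=bot.get_obs();st();tb()
    p,_=cams.capture("wrist");cv2.imwrite(f"pics/{name}.png",p[:,:,::-1]);h=cv2.cvtColor(p,cv2.COLOR_RGB2HSV)
    for v in range(roi[2],roi[3],6):
        u=np.nonzero((h[v,:,0]>=lo)&(h[v,:,0]<=hi)&(h[v,:,1]>120)&(h[v,:,2]>60))[0];u=u[(u>roi[0])&(u<roi[1])]
        if len(u): print(v,u.min(),u.max(),(u.min()+u.max())/2)
    for a in np.arange(0,1.41,.14):
        L=a-.7;print(round(a,2),wproj(frombox([[45*np.sin(L),y+10,50+45*np.cos(L)],[45*np.sin(L),y-10,50+45*np.cos(L)]]),o).round(1).tolist())
    print("ticks",wproj(frombox([[36*np.sin(i*.28-.7),y+22,50+34*np.cos(i*.28-.7)] for i in range(6)]),o).round(0).tolist())
E
python3 - <<'E'
from h import *
wmeas("w16",20,4,16,(290,380,250,310))
p=cv2.imread("pics/w16.png");cv2.imwrite("pics/w16z.png",cv2.resize(p[190:320,220:370],None,fx=5,fy=4.5,interpolation=cv2.INTER_CUBIC))
E
```

```text
t 12.58 tcp [582.7 -21.2  58.7] tip [582.9 -27.7  83.4] d [-0.008  0.255 -0.967] jaw [ 1.    -0.026 -0.015] F [-2.1 -0.8 -0.7] gap 0.003 q [-0.2   0.49  1.73  0.3   1.   -0.35]
tip box [-3.  21.  83.4]
262 304 336 320.0
268 312 336 324.0
274 313 335 324.0
280 314 335 324.5
286 315 335 325.0
292 316 335 325.5
298 320 335 327.5
0.0 [[225.6, 254.4], [226.5, 293.1]]
0.14 [[234.6, 256.2], [235.4, 295.7]]
0.28 [[245.3, 257.7], [245.8, 298.0]]
0.42 [[257.5, 258.9], [257.7, 299.9]]
0.56 [[270.7, 259.7], [270.6, 301.1]]
0.7 [[284.4, 260.1], [284.0, 301.6]]
0.84 [[298.2, 260.0], [297.4, 301.4]]
0.98 [[311.5, 259.5], [310.3, 300.5]]
1.12 [[323.7, 258.5], [322.3, 298.9]]
1.26 [[334.5, 257.2], [332.8, 296.8]]
1.4 [[343.5, 255.7], [341.8, 294.4]]
ticks [[239.0, 229.0], [255.0, 230.0], [274.0, 231.0], [295.0, 231.0], [315.0, 231.0], [330.0, 229.0]]
```

View pics/w16z.png

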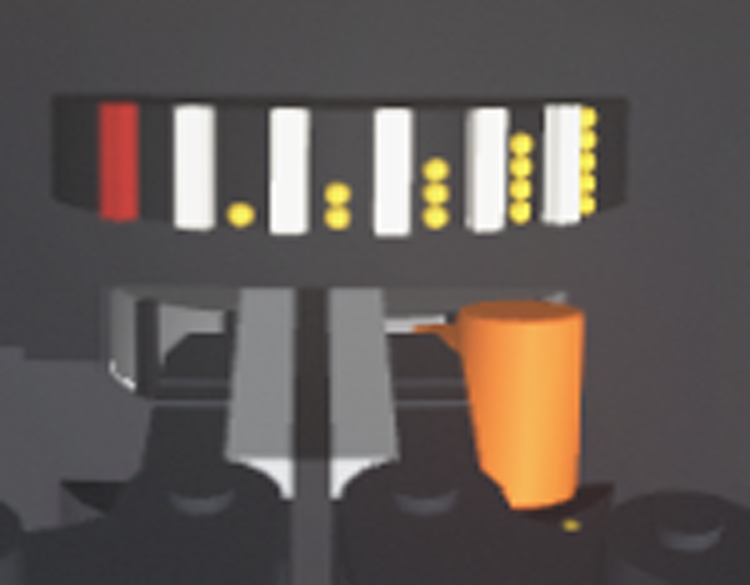

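Request:
carry_out(
  increments=[
    {"tx": 0.8, "ty": 0, "tz": 0, "ax": 0, "ay": 0, "az": 0, "claw": 0},
    {"tx": 0, "ty": 0, "tz": 0, "ax": 0, "ay": 0, "az": 0, "claw": 0},
    {"tx": -5, "ty": 0, "tz": 0, "ax": 0, "ay": 0, "az": 0, "claw": 0},
    {"tx": -5, "ty": 0, "tz": 8, "ax": 0, "ay": 0, "az": 0, "claw": 0},
    {"tx": 0, "ty": 0, "tz": 20, "ax": 0, "ay": 0, "az": 0, "claw": 0},
  ],
)

```text
t: 13.05
eef_pos: [571.8, -20.9, 85.0]
tool_rot: [0.711, 0.691, 0.086, -0.096]
wrist_force: [0.4, 0.1, 1.3]
finger_gap: -0.002
```

Request:
carry_out(
  increments=[
    {"tx": 0, "ty": -10, "tz": 25, "ax": 0, "ay": 0, "az": 0, "claw": 0},
    {"tx": 0, "ty": -25, "tz": 25, "ax": 0, "ay": 0, "az": 0, "claw": 0},
    {"tx": 5, "ty": -30, "tz": 10, "ax": 0, "ay": 0, "az": 0, "claw": 0},
    {"tx": 5, "ty": -30, "tz": 0, "ax": 0, "ay": 0, "az": 0, "claw": 0},
    {"tx": 5, "ty": -25, "tz": 0, "ax": 0, "ay": 0, "az": 0, "claw": 0},
  ],
)

```text
t: 13.47
eef_pos: [587.3, -140.2, 157.8]
tool_rot: [0.709, 0.694, 0.09, -0.091]
wrist_force: [0.2, -0.6, -0.7]
finger_gap: -0.001
```

```bash
cat >> h.py <<'E'
def topmeas(name):
    st();tb();p,_=cams.capture("top");cv2.imwrite(f"pics/{name}.png",cv2.resize(p[190:285,280:365,::-1],None,fx=6,fy=6,interpolation=cv2.INTER_CUBIC))
    for nm,lo,hi,y in(("or",4,16,20),("blue",100,130,-30)):
        for s,c in blob(p,lo,hi,roi=(292,356,192,280)): print(nm,s,c,tobox(onz("top",c,93))[0].round(1))
        print({round(a,2):proj("top",frombox([[45*np.sin(a-.7),y,50+45*np.cos(a-.7)]])).round(1).tolist()[0] for a in np.arange(0,1.41,.28)})
    for i in range(6): print(i,proj("top",frombox([[34*np.sin(i*.28-.7),y,50+34*np.cos(i*.28-.7)] for y in(42,-8)])).round(1).tolist())
E
python3 - <<'E'
from h import *
topmeas("t17")
E
```

```text
t 13.47 tcp [ 587.3 -140.2  157.8] tip [ 587.3 -146.7  182.5] d [ 0.001  0.254 -0.967] jaw [ 1.    -0.021 -0.004] F [ 0.2 -0.6 -0.7] gap -0.001 q [-0.39  0.45  1.52  0.25  1.28 -0.45]
tip box [  5.5 -97.8 182.5]
or [306, 222, 11, 9, 65] [310.9 225.7] [16.7 20.3 93. ]
{np.float64(0.0): [309.6, 246.1], np.float64(0.28): [310.1, 241.3], np.float64(0.56): [310.6, 235.8], np.float64(0.84): [310.8, 230.3], np.float64(1.12): [311.0, 225.1], np.float64(1.4): [311.0, 220.7]}
blue [329, 229, 10, 6, 52] [333.2 231.8] [  6.1 -30.7  93. ]
{np.float64(0.0): [331.6, 247.5], np.float64(0.28): [332.3, 242.7], np.float64(0.56): [332.7, 237.2], np.float64(0.84): [333.0, 231.7], np.float64(1.12): [333.0, 226.5], np.float64(1.4): [332.8, 222.1]}
0 [[299.9, 242.6], [321.7, 243.9]]
1 [[300.2, 238.9], [322.1, 240.3]]
2 [[300.5, 234.9], [322.4, 236.2]]
3 [[300.8, 230.7], [322.7, 232.1]]
4 [[300.9, 226.8], [322.7, 228.2]]
5 [[301.0, 223.6], [322.6, 224.9]]
```

View pics/t17.png

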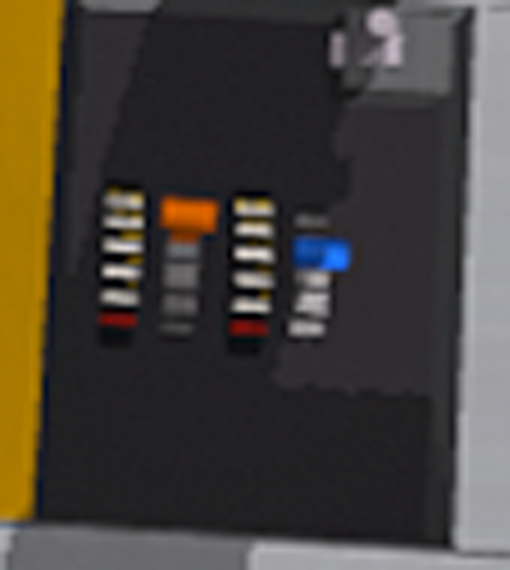

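```bash
python3 - <<'E'
from h import *
o=bot.get_obs();r=R.from_rotvec([0,-.16,0])*R.from_quat(o["tool_rot"]);d=r.as_matrix()[:,2];print(d)
for b in([32,-29,175],[32,-29,130],[32,-29,84]): print(b,(frombox(b)[0]+25.5*d-o["eef_pos"]).round(1))
E
```

```text
[ 0.15907748  0.24943139 -0.95523732]
[32, -29, 175] [31.1 72.7 -7. ]
[32, -29, 130] [ 31.1  72.7 -52. ]
[32, -29, 84] [ 31.1  72.7 -98. ]
```

Request:
carry_out(
  increments=[
    {"tx": 4, "ty": 14, "tz": 0, "ax": 0, "ay": -0.04, "az": 0, "claw": 0},
    {"tx": 6, "ty": 18, "tz": -5, "ax": 0, "ay": -0.04, "az": 0, "claw": 0},
    {"tx": 6, "ty": 18, "tz": -8, "ax": 0, "ay": -0.04, "az": 0, "claw": 0},
    {"tx": 6, "ty": 15, "tz": -8, "ax": 0, "ay": -0.04, "az": 0, "claw": 0},
    {"tx": 4, "ty": 4, "tz": -4, "ax": 0, "ay": 0, "az": 0, "claw": 0},
  ],
)

```text
t: 13.93
eef_pos: [618.5, -80.5, 138.4]
tool_rot: [0.703, 0.694, 0.152, -0.023]
wrist_force: [-1.1, -1.1, 0.4]
finger_gap: 0.0
```

Request:
carry_out(
  increments=[
    {"tx": 0, "ty": 0, "tz": 0, "ax": 0, "ay": 0, "az": 0, "claw": 0},
  ],
)

```text
t: 14.02
eef_pos: [618.5, -79.6, 138.5]
tool_rot: [0.703, 0.695, 0.152, -0.023]
wrist_force: [-0.4, 0.5, 0.1]
finger_gap: 0.0
```

```bash
python3 - <<'E'
from h import *
st();tb()
p,d=cams.capture("wrist"); cv2.imwrite("pics/w18.png",p[:,:,::-1])
E
```

```text
t 14.02 tcp [618.5 -79.6 138.5] tip [613.9 -85.8 162.8] d [ 0.181  0.244 -0.953] jaw [ 0.983 -0.034  0.178] F [-0.4  0.5  0.1] gap 0.0 q [-0.31  0.39  1.68  0.35  1.   -0.47]
tip box [ 30.  -36.  162.8]
```

View pics/w18.png

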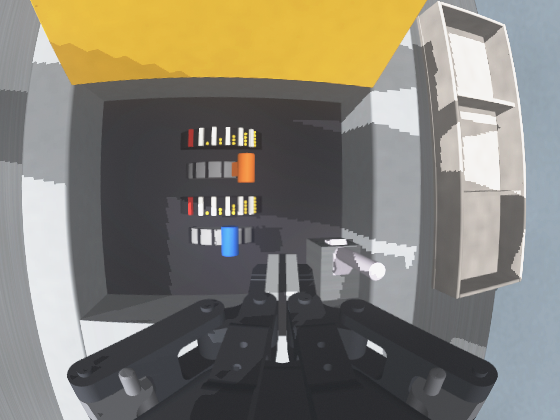

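```bash
python3 - <<'E'
from h import *
o=bot.get_obs();r=R.from_quat(o["tool_rot"]);d=r.as_matrix()[:,2]
for tip in([31,-29,84],[31,-29,110],[33,-26,84]):
    tcp=frombox(tip)[0]+25.5*d
    for q in([84,-40,159],[84,-40,130],[79,-40,159]): print(tip,q,r.inv().apply(frombox(q)[0]-tcp+25.5*d).round(1))
# gripper width profile from side9? use wrist depth of plunger now
E
```

```text
[31, -29, 84] [84, -40, 159] [  5.5  65.5 -65.1]
[31, -29, 84] [84, -40, 130] [ -1.7  60.3 -37.4]
[31, -29, 84] [79, -40, 159] [  5.7  60.6 -65.9]
[31, -29, 110] [84, -40, 159] [ -0.9  60.9 -40.3]
[31, -29, 110] [84, -40, 130] [ -8.1  55.7 -12.7]
[31, -29, 110] [79, -40, 159] [ -0.7  56.  -41.2]
[33, -26, 84] [84, -40, 159] [  2.6  63.5 -66.2]
[33, -26, 84] [84, -40, 130] [ -4.5  58.4 -38.5]
[33, -26, 84] [79, -40, 159] [  2.9  58.6 -67. ]
```

Request:
carry_out(
  increments=[
    {"tx": 0, "ty": 3, "tz": -14, "ax": 0, "ay": 0, "az": 0, "claw": 0},
    {"tx": 0, "ty": 3, "tz": -16, "ax": 0, "ay": 0, "az": 0, "claw": 0},
    {"tx": 0, "ty": 0, "tz": -10, "ax": 0, "ay": 0, "az": 0, "claw": 0},
    {"tx": 0, "ty": 0, "tz": 0, "ax": 0, "ay": 0, "az": 0, "claw": 0},
  ],
)

```text
t: 14.4
eef_pos: [621.6, -76.9, 101.6]
tool_rot: [0.703, 0.695, 0.153, -0.02]
wrist_force: [0.5, 1.4, 0.6]
finger_gap: -0.003
```

```bash
python3 - <<'E'
from h import *
st();tb()
p,d=cams.capture("wrist"); cv2.imwrite("pics/w19.png",p[:,:,::-1])
E
```

```text
t 14.4 tcp [621.6 -76.9 101.6] tip [616.9 -83.1 125.9] d [ 0.187  0.24  -0.952] jaw [ 0.982 -0.034  0.184] F [0.5 1.4 0.6] gap -0.003 q [-0.3   0.43  1.73  0.37  0.91 -0.5 ]
tip box [ 32.9 -33.2 125.9]
```

View pics/w19.png

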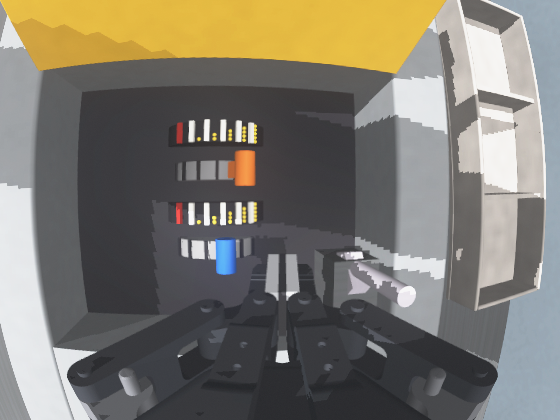

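Request:
carry_out(
  increments=[
    {"tx": -2, "ty": 2, "tz": -10, "ax": 0, "ay": 0, "az": 0, "claw": 0},
    {"tx": -1, "ty": 1, "tz": -12, "ax": 0, "ay": 0, "az": 0, "claw": 0},
    {"tx": -1, "ty": 0, "tz": -9, "ax": 0, "ay": 0, "az": 0, "claw": 0},
    {"tx": 0, "ty": 0, "tz": 0, "ax": 0, "ay": 0, "az": 0, "claw": 0},
  ],
)

```text
t: 14.78
eef_pos: [620.4, -76.0, 72.4]
tool_rot: [0.703, 0.694, 0.155, -0.017]
wrist_force: [-1.0, -0.2, -0.2]
finger_gap: -0.002
```

```bash
python3 - <<'E'
from h import *
st();tb()
p,d=cams.capture("wrist"); cv2.imwrite("pics/w20.png",p[:,:,::-1])
E
```

```text
t 14.78 tcp [620.4 -76.   72.4] tip [615.4 -82.1  96.7] d [ 0.194  0.238 -0.952] jaw [ 0.981 -0.035  0.191] F [-1.  -0.2 -0.2] gap -0.002 q [-0.3   0.45  1.77  0.39  0.84 -0.54]
tip box [ 31.4 -32.2  96.7]
```

View pics/w20.png

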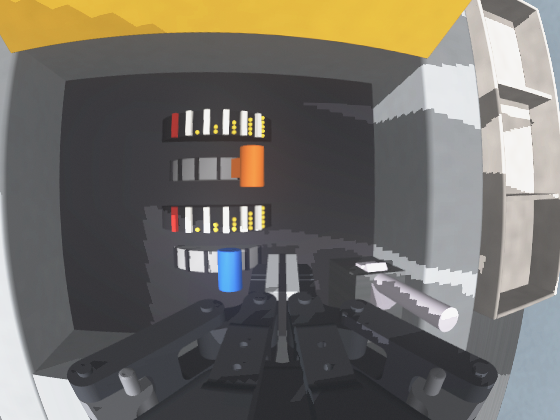

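Request:
carry_out(
  increments=[
    {"tx": -2, "ty": 2, "tz": -6, "ax": 0, "ay": 0, "az": 0, "claw": 0},
    {"tx": -1, "ty": 0, "tz": -5, "ax": 0, "ay": 0, "az": 0, "claw": 0},
    {"tx": -1, "ty": 0, "tz": -1, "ax": 0, "ay": 0, "az": 0, "claw": 0},
  ],
)

```text
t: 15.08
eef_pos: [618.1, -74.5, 61.9]
tool_rot: [0.703, 0.694, 0.156, -0.015]
wrist_force: [-0.5, 0.3, -0.2]
finger_gap: -0.0
```

```bash
python3 - <<'E'
from h import *
st();tb()
E
```

```text
t 15.08 tcp [618.1 -74.5  61.9] tip [613.  -80.6  86.1] d [ 0.199  0.237 -0.951] jaw [ 0.98  -0.036  0.196] F [-0.5  0.3 -0.2] gap -0.0 q [-0.3   0.46  1.79  0.41  0.8  -0.56]
tip box [ 29.  -30.8  86.1]
```

Request:
carry_out(
  increments=[
    {"tx": -4, "ty": 0, "tz": 0, "ax": 0, "ay": 0.01, "az": 0, "claw": 0},
    {"tx": -4, "ty": 0, "tz": 0, "ax": 0, "ay": 0.01, "az": 0, "claw": 0},
    {"tx": -3, "ty": 0, "tz": 0, "ax": 0, "ay": 0.01, "az": 0, "claw": 0},
  ],
)

```text
t: 15.33
eef_pos: [607.8, -74.5, 62.7]
tool_rot: [0.705, 0.693, 0.146, -0.024]
wrist_force: [1.5, 0.5, -0.7]
finger_gap: 0.003
```

```bash
python3 - <<'E'
from h import *
wmeas("w21",-30,100,130,(150,290,250,330))
E
```

```text
t 15.33 tcp [607.8 -74.5  62.7] tip [603.4 -80.5  87.1] d [ 0.172  0.237 -0.956] jaw [ 0.985 -0.037  0.168] F [ 1.5  0.5 -0.7] gap 0.003 q [-0.3   0.46  1.79  0.38  0.83 -0.53]
tip box [ 19.4 -31.1  87.1]
256 227 250 238.5
262 227 251 239.0
268 227 251 239.0
274 227 251 239.0
280 227 250 238.5
286 227 249 238.0
292 228 248 238.0
298 229 244 236.5
0.0 [[179.4, 252.3], [181.9, 291.3]]
0.14 [[188.8, 253.7], [191.1, 293.5]]
0.28 [[199.8, 254.8], [201.9, 295.4]]
0.42 [[212.1, 255.6], [214.0, 296.6]]
0.56 [[225.4, 255.9], [227.0, 297.2]]
0.7 [[239.1, 255.8], [240.3, 297.1]]
0.84 [[252.7, 255.2], [253.6, 296.3]]
0.98 [[265.6, 254.2], [266.1, 294.8]]
1.12 [[277.4, 252.9], [277.6, 292.8]]
1.26 [[287.7, 251.3], [287.7, 290.3]]
1.4 [[296.3, 249.5], [296.1, 287.5]]
ticks [[192.0, 226.0], [208.0, 227.0], [227.0, 227.0], [248.0, 227.0], [267.0, 226.0], [282.0, 224.0]]
```

View pics/w21.png

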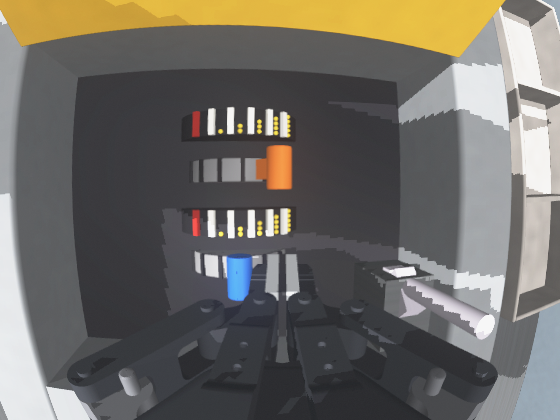

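Request:
carry_out(
  increments=[
    {"tx": -3, "ty": 0, "tz": 0, "ax": 0, "ay": 0, "az": 0, "claw": 0},
    {"tx": -3, "ty": 0, "tz": 0, "ax": 0, "ay": 0, "az": 0, "claw": 0},
    {"tx": -3, "ty": 0, "tz": 0, "ax": 0, "ay": 0, "az": 0, "claw": 0},
    {"tx": -2, "ty": 0, "tz": 0, "ax": 0, "ay": 0, "az": 0, "claw": 0},
  ],
)

```text
t: 15.72
eef_pos: [596.9, -74.9, 63.5]
tool_rot: [0.705, 0.694, 0.146, -0.023]
wrist_force: [1.1, 0.8, -0.2]
finger_gap: 0.0
```

```bash
python3 - <<'E'
from h import *
wmeas("w22",-30,100,130,(150,290,250,330))
E
```

```text
t 15.72 tcp [596.9 -74.9  63.5] tip [592.5 -80.9  87.9] d [ 0.173  0.235 -0.956] jaw [ 0.985 -0.037  0.17 ] F [ 1.1  0.8 -0.2] gap 0.0 q [-0.3   0.44  1.82  0.39  0.82 -0.54]
tip box [  8.5 -31.8  87.9]
256 228 252 240.0
262 228 252 240.0
268 228 252 240.0
274 228 251 239.5
280 228 250 239.0
286 229 249 239.0
292 229 248 238.5
0.0 [[201.4, 250.2], [203.3, 289.2]]
0.14 [[211.4, 251.5], [213.2, 291.3]]
0.28 [[222.9, 252.5], [224.5, 292.9]]
0.42 [[235.6, 253.2], [236.9, 294.0]]
0.56 [[249.0, 253.4], [249.9, 294.4]]
0.7 [[262.6, 253.2], [263.2, 294.1]]
0.84 [[275.9, 252.5], [276.1, 293.2]]
0.98 [[288.3, 251.5], [288.3, 291.6]]
1.12 [[299.5, 250.2], [299.2, 289.5]]
1.26 [[309.1, 248.6], [308.5, 287.1]]
1.4 [[316.9, 246.9], [316.2, 284.3]]
ticks [[213.0, 224.0], [230.0, 225.0], [250.0, 225.0], [270.0, 224.0], [288.0, 223.0], [302.0, 222.0]]
```

View pics/w22.png

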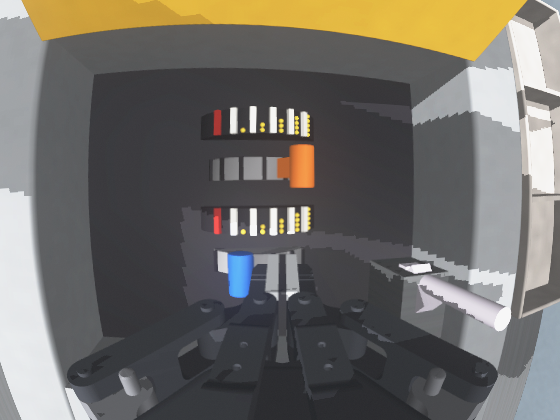

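Request:
carry_out(
  increments=[
    {"tx": -2, "ty": 0, "tz": -1.5, "ax": 0, "ay": 0, "az": 0, "claw": 0},
    {"tx": -2, "ty": 0, "tz": -0.5, "ax": 0, "ay": 0, "az": 0, "claw": 0},
    {"tx": -0.8, "ty": 0, "tz": 0, "ax": 0, "ay": 0, "az": 0, "claw": 0},
  ],
)

```text
t: 16.02
eef_pos: [591.5, -75.0, 61.8]
tool_rot: [0.705, 0.694, 0.146, -0.023]
wrist_force: [1.9, -0.4, -0.3]
finger_gap: 0.001
```

```bash
python3 - <<'E'
from h import *
wmeas("w23",-30,100,130,(150,290,250,330))
p=cv2.imread("pics/w23.png");cv2.imwrite("pics/w23z.png",cv2.resize(p[190:320,200:350],None,fx=5,fy=4.5,interpolation=cv2.INTER_CUBIC))
E
```

```text
t 16.02 tcp [591.5 -75.   61.8] tip [587.1 -81.   86.2] d [ 0.174  0.235 -0.956] jaw [ 0.985 -0.037  0.17 ] F [ 1.9 -0.4 -0.3] gap 0.001 q [-0.31  0.44  1.83  0.39  0.81 -0.55]
tip box [  3.1 -32.2  86.2]
250 238 241 239.5
256 228 256 242.0
262 228 256 242.0
268 229 252 240.5
274 228 251 239.5
280 228 250 239.0
286 229 249 239.0
292 229 248 238.5
0.0 [[212.2, 250.0], [214.0, 289.4]]
0.14 [[222.6, 251.3], [224.2, 291.5]]
0.28 [[234.5, 252.3], [235.8, 293.1]]
0.42 [[247.5, 252.9], [248.5, 294.1]]
0.56 [[261.1, 253.1], [261.7, 294.4]]
0.7 [[274.8, 252.8], [275.1, 294.0]]
0.84 [[288.0, 252.1], [288.0, 293.0]]
0.98 [[300.3, 251.1], [300.0, 291.3]]
1.12 [[311.2, 249.7], [310.6, 289.2]]
1.26 [[320.5, 248.1], [319.8, 286.6]]
1.4 [[328.0, 246.3], [327.1, 283.9]]
ticks [[224.0, 223.0], [241.0, 224.0], [261.0, 224.0], [281.0, 224.0], [299.0, 223.0], [313.0, 221.0]]
```

View pics/w23z.png

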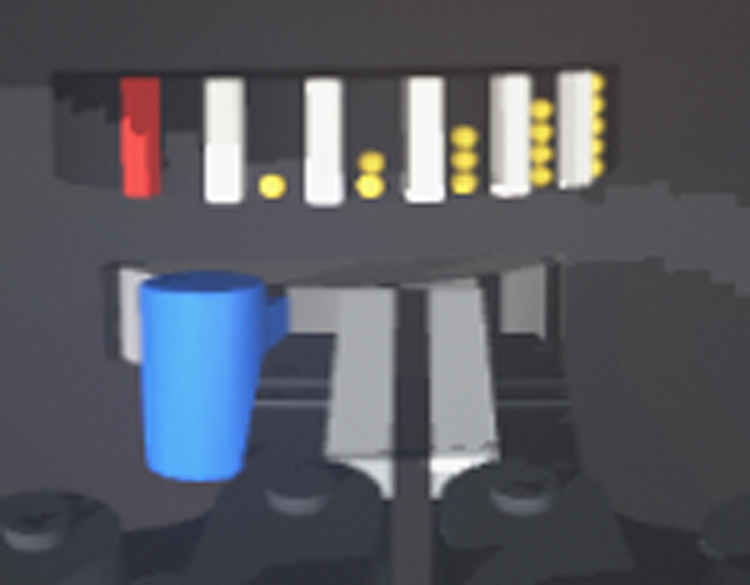

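Request:
carry_out(
  increments=[
    {"tx": -0.7, "ty": 0, "tz": 0, "ax": 0, "ay": 0, "az": 0, "claw": 0},
    {"tx": 0, "ty": 0, "tz": 0, "ax": 0, "ay": 0, "az": 0, "claw": 0},
    {"tx": 4, "ty": 0, "tz": 0, "ax": 0, "ay": 0, "az": 0, "claw": 0},
    {"tx": 4, "ty": 0, "tz": 5, "ax": 0, "ay": 0, "az": 0, "claw": 0},
    {"tx": 0, "ty": 0, "tz": 20, "ax": 0, "ay": 0, "az": 0, "claw": 0},
  ],
)

```text
t: 16.48
eef_pos: [595.0, -74.1, 83.1]
tool_rot: [0.706, 0.694, 0.143, -0.028]
wrist_force: [-0.5, -0.2, -0.2]
finger_gap: -0.0
```

Request:
carry_out(
  increments=[
    {"tx": 0, "ty": 0, "tz": 25, "ax": 0, "ay": 0, "az": 0, "claw": 0},
    {"tx": -3, "ty": -15, "tz": 25, "ax": 0, "ay": 0, "az": 0, "claw": 0},
    {"tx": -3, "ty": -28, "tz": 15, "ax": 0, "ay": 0.03, "az": 0, "claw": 0},
    {"tx": -3, "ty": -28, "tz": 5, "ax": 0, "ay": 0.03, "az": 0, "claw": 0},
    {"tx": -3, "ty": -20, "tz": 0, "ax": 0, "ay": 0.03, "az": 0, "claw": 0},
  ],
)

```text
t: 16.9
eef_pos: [582.1, -163.9, 161.0]
tool_rot: [0.709, 0.694, 0.109, -0.061]
wrist_force: [-0.3, -0.7, -0.5]
finger_gap: -0.001
```

```bash
python3 - <<'E'
from h import *
topmeas("t24")
o=bot.get_obs()
p,_=cams.capture("wrist");cv2.imwrite("pics/w24.png",p[:,:,::-1]);cv2.imwrite("pics/w24z.png",cv2.resize(p[100:310,180:400,::-1],None,fx=3.4,fy=2.8,interpolation=cv2.INTER_CUBIC))
E
```

```text
t 16.9 tcp [ 582.1 -163.9  161. ] tip [ 580.3 -169.9  185.7] d [ 0.071  0.238 -0.969] jaw [ 0.997 -0.029  0.066] F [-0.3 -0.7 -0.5] gap -0.001 q [-0.43  0.41  1.57  0.27  1.21 -0.51]
tip box [  -0.7 -121.2  185.7]
or [306, 222, 11, 9, 66] [310.8 225.7] [16.7 20.5 93. ]
{np.float64(0.0): [309.6, 246.1], np.float64(0.28): [310.1, 241.3], np.float64(0.56): [310.6, 235.8], np.float64(0.84): [310.8, 230.3], np.float64(1.12): [311.0, 225.1], np.float64(1.4): [311.0, 220.7]}
blue [328, 239, 10, 7, 55] [332.4 242.2] [-17.4 -30.   93. ]
{np.float64(0.0): [331.6, 247.5], np.float64(0.28): [332.3, 242.7], np.float64(0.56): [332.7, 237.2], np.float64(0.84): [333.0, 231.7], np.float64(1.12): [333.0, 226.5], np.float64(1.4): [332.8, 222.1]}
0 [[299.9, 242.6], [321.7, 243.9]]
1 [[300.2, 238.9], [322.1, 240.3]]
2 [[300.5, 234.9], [322.4, 236.2]]
3 [[300.8, 230.7], [322.7, 232.1]]
4 [[300.9, 226.8], [322.7, 228.2]]
5 [[301.0, 223.6], [322.6, 224.9]]
```

View pics/t24.png

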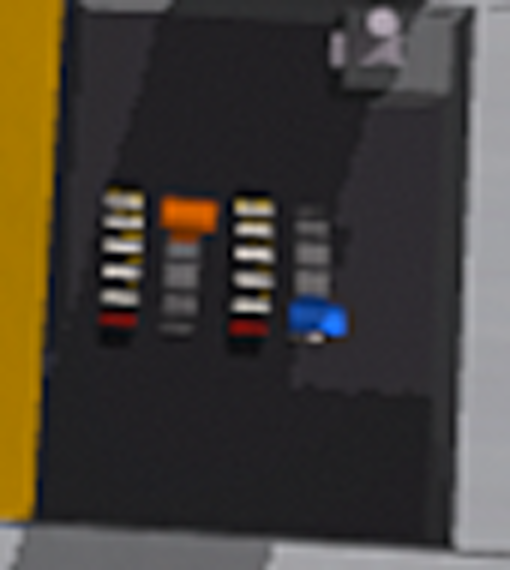

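View pics/w24.png

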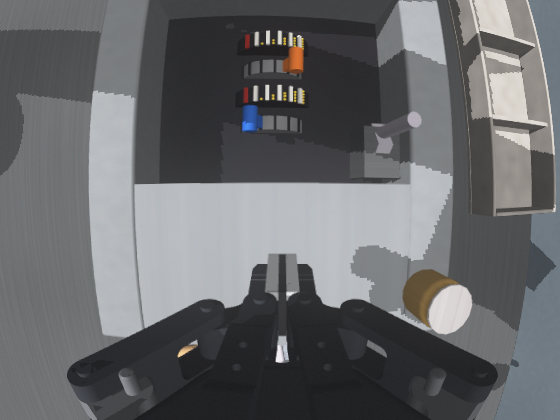

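```bash
python3 - <<'E'
from h import *
p=cv2.imread("pics/w24.png")[:,:,::-1].copy();h=cv2.cvtColor(p,cv2.COLOR_RGB2HSV)
for nm,lo,hi,y,roi in(("or",4,16,20,(275,310,42,75)),("bl",100,130,-30,(235,265,100,135))):
    for v in range(roi[2],roi[3],4):
        u=np.nonzero((h[v,:,0]>=lo)&(h[v,:,0]<=hi)&(h[v,:,1]>120)&(h[v,:,2]>60))[0];u=u[(u>roi[0])&(u<roi[1])]
        if len(u): print(nm,v,u.min(),u.max(),(u.min()+u.max())/2)
    for a in(.14,.28,.42,.98,1.12,1.26):
        L=a-.7;print(round(a,2),wproj(frombox([[45*np.sin(L),y+10,50+45*np.cos(L)],[45*np.sin(L),y-10,50+45*np.cos(L)]])).round(1).tolist())
    print("ticks",wproj(frombox([[36*np.sin(i*.28-.7),y+22,50+34*np.cos(i*.28-.7)] for i in range(6)])).round(0).tolist())
cv2.imwrite("pics/w24y.png",cv2.resize(p[20:145,230:320,::-1],None,fx=6,fy=4.7,interpolation=cv2.INTER_CUBIC))
E
```

```text
or 46 296 296 296.0
or 50 288 303 295.5
or 54 288 303 295.5
or 58 286 303 294.5
or 62 283 303 293.0
or 66 283 303 293.0
or 70 283 303 293.0
0.14 [[242.9, 52.7], [242.2, 75.0]]
0.28 [[249.6, 51.2], [249.0, 73.7]]
0.42 [[257.0, 50.2], [256.5, 72.8]]
0.98 [[288.1, 50.8], [288.1, 73.4]]
1.12 [[295.1, 52.1], [295.3, 74.5]]
1.26 [[301.5, 53.8], [301.7, 76.0]]
ticks [[245.0, 46.0], [255.0, 43.0], [266.0, 42.0], [278.0, 42.0], [289.0, 44.0], [299.0, 47.0]]
bl 104 249 249 249.0
bl 108 243 257 250.0
bl 112 243 257 250.0
bl 116 242 261 251.5
bl 120 242 261 251.5
bl 124 242 261 251.5
bl 128 242 256 249.0
0.14 [[241.3, 110.6], [240.9, 135.4]]
0.28 [[248.2, 109.7], [247.9, 134.8]]
0.42 [[255.8, 109.0], [255.5, 134.4]]
0.98 [[288.1, 109.4], [288.1, 134.7]]
1.12 [[295.4, 110.3], [295.5, 135.2]]
1.26 [[302.0, 111.3], [302.1, 136.0]]
ticks [[243.0, 100.0], [253.0, 98.0], [265.0, 98.0], [278.0, 98.0], [290.0, 99.0], [299.0, 101.0]]
```

View pics/w24y.png

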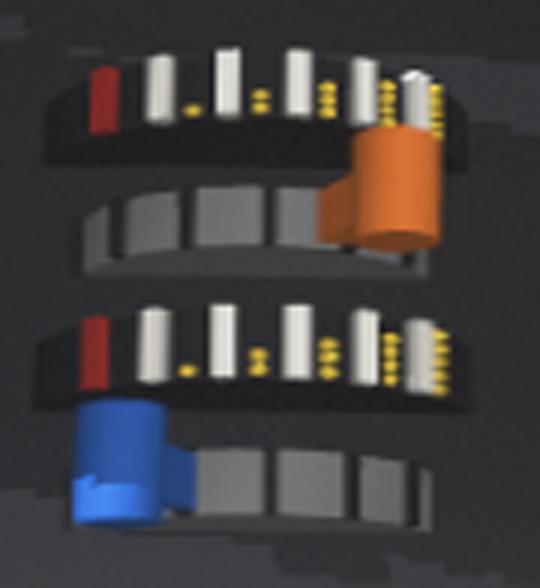

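Request:
carry_out(
  increments=[
    {"tx": 0, "ty": -10, "tz": 15, "ax": 0, "ay": 0, "az": 0, "claw": 0},
    {"tx": 0, "ty": -5, "tz": 8, "ax": 0, "ay": 0, "az": 0, "claw": 0},
    {"tx": 0, "ty": 0, "tz": 0, "ax": 0, "ay": 0, "az": 0, "claw": 0},
    {"tx": 0, "ty": 0, "tz": 0, "ax": 0, "ay": 0, "az": 0, "claw": 0},
  ],
)

```text
t: 17.33
eef_pos: [581.8, -178.6, 182.0]
tool_rot: [0.71, 0.693, 0.109, -0.063]
wrist_force: [-0.4, 1.0, -0.3]
finger_gap: 0.001
```

```bash
python3 - <<'E'
from h import *
st()
p,_=cams.capture("side");q,_=cams.capture("top")
a=cv2.imread("pics/side9.png");print(blob(p,0,5,150,120,(200,260,210,260)),blob(np.load("side0.npz")["p"],0,5,150,120,(200,260,210,260)))
print(blob(q,0,5,150,120,(225,265,160,200)),blob(np.load("top0.npz")["p"],0,5,150,120,(225,265,160,200)))
cv2.imwrite("pics/fin.png",np.hstack([p,q])[:,:,::-1][:, :1120] if 0 else cv2.resize(np.hstack([p[80:360,120:420],q[80:360,180:480]])[:,:,::-1],(790,369)))
E
```

```text
t 17.33 tcp [ 581.8 -178.6  182. ] tip [ 580.1 -184.7  206.7] d [ 0.068  0.241 -0.968] jaw [ 0.998 -0.032  0.062] F [-0.4  1.  -0.3] gap 0.001 q [-0.46  0.41  1.52  0.26  1.27 -0.52]
[([218, 225, 21, 13, 211], array([228.2, 230.9]))] [([218, 225, 21, 13, 207], array([228. , 230.8]))]
[([237, 171, 16, 17, 257], array([244.4, 178.9]))] [([237, 171, 16, 17, 252], array([244.3, 178.8]))]
```

View pics/fin.png

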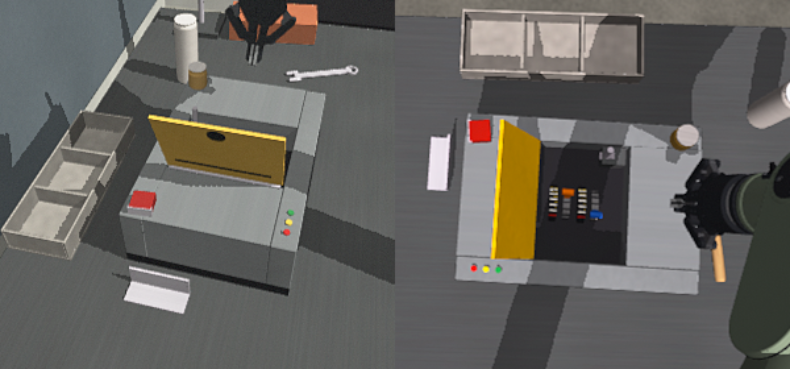

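The flap rests open, the wheels are set, the tin, magnet and angle piece are where they were, and the gripper is clear.

```bash
python3 - <<'E'
from workcell import bot
print(bot.job_done())
E
```

```text
the job is handed in; nothing more can be done
None
```

The job is done and handed in at about 17.5 s. I pressed the flap at the dot until the catch released and swung it over until it rested open. With closed fingers I pushed the orange bar to 4, then the blue bar to 1, and moved clear.

**Final checks**
- **Flap:** it rests open with nothing touching it.
- **Orange wheel (target 1.12 rad):** the top camera reads about 1.12, and the wrist camera about 1.09 when compared with the scale ticks. I left this 0.03 rad (about 1 mm) disagreement as it was.
- **Blue wheel (target 0.28 rad):** both cameras read about 0.28.
- **Other items:** the magnet's position matches the first pictures by measurement. The tin and angle piece look unmoved by eye. The arm partly hid the brush in the last top view, but nothing came near it.

**Things that went differently than expected**
- **Fingertip position:** the real fingertips were about 25 mm behind the reported TCP along the tool. I found this on the first press and allowed for it from then on.
- **First push on the orange bar:** the fingertip rode up on the bar, with about 22 N at the wrist. I backed off, lowered the tip and pushed again cleanly.

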